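# Put the cutting-head spares away in stack-nest trays under the dust hood

## Task

The cleaned waterjet spares must be kept out of the garnet dust: raise the clear hood all the way, lift the upper tray out of the lower one it is nested in, and lay every mixing tube from the bench in the lower tray, which stays in its place on the hood's base. Then put the upper tray back turned end for end, so that it stands level on the lower tray's lugs instead of nesting down onto the tubes, with every cutting head standing upright in it. Finally lower the hood gently, without letting it drop, until it is fully shut.

Things in the scene. Friction and masses are not known exactly. Their poses are not given: they have to be found in the camera images.
- dust_hood (a joint): angle of the clear hood: 0 shut on its stop, 1.52 rad fully open against its back stop. It turns about the hinge line, front edge up and back. A plain free hinge (hood 0.32 kg): past about 0.95 rad it falls open and stays open, below that it falls shut unless held.
- hood_hinge (a point): middle of the hood's hinge line, along its y axis (the y of hood_base); 130 mm behind the origin of hood_base, 40 mm above the bench. The hood, shut, reaches 190 mm forward from here, is 228 mm wide, its lower edge 12.5 and its top 167.5 mm above the bench, 4 mm clear walls; the front slopes back 40 mm over its upper 72 mm. Open, it is clear of the trays.
- hood_handle (a point): middle of the hood's handle: a dark round bar 10 mm thick, 96 mm long, along y, held 36 mm in front of the hood's front face by two posts at its ends. Shut, it is 108 mm above the bench (68 above the hinge) and 226 mm in front of the hinge line; it swings with the hood. Pinched from above near the fingertips it can be led round the whole arc, tool pointing down.
- hood_base: aluminium base plate of the hood, fixed, 220 x 252 mm, its top 12 mm above the bench; origin on the bench under the middle of the tray place; x points to the hinge side (away from the robot), y along the plate. Low rails (5.5 mm high) locate the foot of the lower tray there.
- tray_lower: grey stack-nest parts tray, 194 mm long (along its y), 68 mm wide (x) over the 18 mm high upright grip skirts along its rim, 50 mm high, 0.16 kg; walls taper to a 48 x 172 mm foot. Origin at the centre of its underside. Inner floor 3 mm up, 43 x 139 mm; 59 mm wide inside at the rim. It starts between the rails of hood_base and stays there.
- tray_upper: a second tray of the same make and axes as tray_lower. It starts nested in it, the same way round, its origin and rim 24 mm above the lower one's. Turned by 180 degrees it stands on the lower tray's lugs instead: origin 40 mm above the lower one's, its foot 10 mm inside the lower rim with 4 mm play each way. Grip it across the skirts at mid length.
- tray_lower_card (a point): white card holder on the +y end of the lower tray, 97 mm from the middle, 41 mm above the underside. Lugs reach inward below the rim, tops 40 mm above the underside, tips 77 mm from the middle: two side by side at this end, one in the middle of the other end. The feet have pockets, 16 mm high, that pass the lugs only when both trays face the same way.
- tray_upper_card (a point): white card holder on the +y end of the upper tray (the end with two lugs), 97 mm from the middle, 41 mm above the underside
- tube_1: mixing tube, a 9 to 10 mm thick, 92 mm long round rod with a blue band, lying on the bench along its y axis; origin under its middle when built (it may roll); 35 g. Two to four of the tubes 1 to 4 are there.
- tube_2: mixing tube like tube_1, the lighter metal
- tube_3: mixing tube like tube_1
- tube_4: mixing tube like tube_2
- head_1: cutting head, a turned metal body 98 mm tall standing upright on its 32 mm flange; origin at the centre of its underside, z up. Thickest, 36 mm, from 27 to 53 mm up (grip here), 26 mm thick from 52 to 73 mm, then an 8 mm stem; 0.21 kg. One or two of the heads 1 and 2 are there; both fit in the upper tray, about 38 mm either side of its middle.
- head_2: cutting head like head_1
Mind the look-alikes: they are no part of the job. What is shaped like the head_2 but blue or pink is not meant.

How it is judged:
On the way, in this order (a step that is already met when the one before it is completed fails the run):
1. the hood is raised (value of joint dust_hood above 1.2 rad), for 0.2 s.
2. all the mixing tubes lie in the lower tray (x of tube_1 in the frame of tray_lower between -0.032 and 0.032 m and y of tube_1 in the frame of tray_lower between -0.085 and 0.085 m and z of tube_1 in the frame of tray_lower between -0.002 and 0.034 m and x of tube_2 in the frame of tray_lower between -0.032 and 0.032 m and y of tube_2 in the frame of tray_lower between -0.085 and 0.085 m and z of tube_2 in the frame of tray_lower between -0.002 and 0.034 m and x of tube_3 in the frame of tray_lower between -0.032 and 0.032 m and y of tube_3 in the frame of tray_lower between -0.085 and 0.085 m and z of tube_3 in the frame of tray_lower between -0.002 and 0.034 m and x of tube_4 in the frame of tray_lower between -0.032 and 0.032 m and y of tube_4 in the frame of tray_lower between -0.085 and 0.085 m and z of tube_4 in the frame of tray_lower between -0.002 and 0.034 m), for 0.3 s.
3. the upper tray, turned end for end, stands on the lugs of the lower tray (x of tray_upper in the frame of tray_lower between -0.013 and 0.013 m and y of tray_upper in the frame of tray_lower between -0.013 and 0.013 m and z of tray_upper in the frame of tray_lower between 0.034 and 0.046 m and y of tray_upper_card in the frame of tray_lower below -0.06 m and angle between tray_upper's own z axis and vertical below 0.08 rad), for 0.3 s.
At the end, for the whole second after the job is handed in: Hood shut (under 0.03 rad); lower tray in its rails (12 mm); upper tray level (0.08 rad) on the lugs (34 to 46 mm above, 13 mm sideways), card end over the lower tray's plain end; all tubes in the lower tray; all heads upright (0.15 rad) on the upper tray's floor; at rest (all of step 2 and all of step 3 and x of head_1 in the frame of tray_upper between -0.025 and 0.025 m and y of head_1 in the frame of tray_upper between -0.075 and 0.075 m and z of head_1 in the frame of tray_upper between -0.002 and 0.012 m and angle between each of head_1, head_2's own z axis and vertical below 0.15 rad and x of head_2 in the frame of tray_upper between -0.025 and 0.025 m and y of head_2 in the frame of tray_upper between -0.075 and 0.075 m and z of head_2 in the frame of tray_upper between -0.002 and 0.012 m and x of tray_lower in the frame of hood_base between -0.012 and 0.012 m and y of tray_lower in the frame of hood_base between -0.012 and 0.012 m and z of tray_lower in the frame of hood_base between 0.008 and 0.02 m and linear speed of each of tray_upper, tray_lower, head_1, head_2, tube_1, tube_2, tube_3, tube_4 below 0.03 m/s and value of joint dust_hood below 0.03 rad); the robot touches nothing.
It fails at once if the hood is let drop or slammed: it comes down onto its stop faster than 2.5 rad/s (value of joint dust_hood below 0.1 rad and velocity of joint dust_hood below -2.5 rad/s).
Of tube_1, tube_2, tube_3, tube_4 only 2 to 4 are there at a start; the rules pass over those that are not, and their reading is None.
Of head_1, head_2 only 1 to 2 are there at a start; the rules pass over those that are not, and their reading is None.
At some moment in a run one of tube_1, tube_2, tube_3, tube_4 may be knocked a few centimetres aside while the robot is not near it.
It also fails if it takes over 210 s, if anything falls off the work surface, if the arm or the gripper's body presses on something with over 40 N, if the wrist force passes 120 N, or if a joint passes its speed limit or range.

## Robot

A 7-joint arm with a two-finger parallel gripper is mounted at the origin on a cart in front of the work surface, level with it; the furniture and walls round the work are solid. World frame = base frame: x ahead of the robot, y to its left, z up, the work surface at z = 0. Lengths are in m, angles in rad, forces in N, time in s.
With the tool pointing down it reaches from about 0.4 to 0.875 m from the base axis. Payload 19.3 kg.
Tool frame: the origin (TCP) lies between the finger pads, 19 mm behind the fingertips; this is the grasp point; z points along the fingers, x is the direction in which the jaws open and shut, and the axes are right-handed (so a half turn about z gives the same grasp; the last joint's range is limited). The gripper opens to 85 mm and grips with 20 to 120 N. Pads are 22 mm wide; open, the fingers measure 114 mm over their backs; the gripper's body (76 mm by 85 mm) begins 54 mm behind the grasp point. The pads swing forward as they close: fully open they stand 13 mm farther back than shut.
Start: joints at [1.039, 0.521, -0.036, 1.599, 0.021, 1.021, -0.113], TCP at [0.278, -0.56, 0.25] pointing down, gripper open.
Joint ranges: [-2.91, 2.91], [-0.3, 2.13], [-1.5, 1.42], [0.17, 2.43], [-1.26, 4.41], [0.16, 1.93], [-2.52, 2.52]. Speed limits (rad/s): [1.89, 1.89, 2.39, 2.39, 3.01, 3.01, 3.01].

## Interface

Orientations are given as [roll, pitch, yaw] about the fixed x, y, z axes, in that order (R = Rz(yaw) Ry(pitch) Rx(roll)).
In Python, from workcell import bot gives the robot as it stands. The module is installed in compiled form; this text tells all that it offers.
- The arm moves only by the tool arm_command, never from a script. Its argument "targets" is a list of rows, each a list of 6 numbers: the shift along the tool's x, y, z in mm, then the turn, a rotation vector about the tool's x, y, z in degrees. In form: [[x, y, z, wx, wy, wz], ...]. A call has 1 to 8 rows; each row shifts and turns the pose as measured when the row begins, along the tool's axes as they then stand; what a row does not reach is not made up. A row lasts 1/10 s, in which the tool goes at most 50 mm and 8.59 degrees, less where a joint would pass 70% of its speed; a pose out of reach is approached as far as the arm can. A call is refused whole if a number of a shift passes 50 or a number of a turn 8.59, either way. A call with a gripper value outside its range is refused whole. "grip" is the opening in per cent of the stroke, from 0 (shut) to 100 (fully open), set as the call begins (left out, the last holds). The fingers move at their own pace and stop on an object; "grip_force" is the grip in N (left out, the last holds). Time passes only in rows, so rows that do not move let the fingers close. It gives the time, the measured TCP pose, the force and the opening at its end, in the units of the state.
- bot.observe(): the state, without advancing time (a new reading comes with each control period).
- bot.grab_frame(name): name is "scene" or "top"; returns a dict with "color" (400x640x3 uint8, red, green, blue), "depth" (400x640 float32, m along the optical axis (not along the pixel's ray), 0 where there is no reading), "fov_y" (degrees; the focal length in pixels is half the picture's height over the tangent of half this angle, whatever the lens; pixels are square), "cx", "cy" (the principal point, pixels), "R" (3x3) and "t" (3): a world point X has camera coordinates R X + t. Camera axes: x right, y down, z forward; pixel columns grow to the right and rows downward; lengths in m; the calibration is good to about 2 mm. A picture is of the moment at which its call begins.
- bot.job_done(): hands the job in, once; it reports no verdict.
The state is a dict: "clock": time; "qpos": joint angles; "qd": joint speeds; "joint_efforts": joint torques, N m; "position": TCP position; "tool_rot": TCP orientation; "force": force on the tool from outside, world axes, zero at the start; "moment": the same for the moment, N m; "grip_width": finger opening in m.
Only numpy, scipy, OpenCV 4.12 (cv2) and the standard library are available. Lean on these libraries where they do the work, as an engineer would, in place of code of your own. Each camera call takes 0.05 s, during which the arm holds its last target. There are 200 camera calls.

## Working session

There is one attempt and no reset: what is moved stays moved. The work goes in short steps, Python scripts to look and compute and a tool call to move; the robot and the scene stay as the last step left them, time stands still between calls to the robot, and variables do not carry over. Pictures are saved under pics/ and viewed, about 12 in all and at most 16, crops included, and the job is handed in when it is done.

Besides the shell and the picture viewer there is one more tool, called after "Call:" by a JSON object that holds its "api" and its "payload", one argument or row to a line. arm_command: Moves the arm, as the interface text tells. Its arguments: {"type":"object","properties":{"targets":{"type":"array"},"grip":{"type":"number"},"grip_force":{"type":"number"}},"required":["targets"]}

```bash
mkdir -p pics; cat > h.py <<'E'
import numpy as np, cv2
from workcell import bot
def grab(n,name=None):
    f=bot.grab_frame(n); np.savez('/tmp/%s.npz'%n,**f)
    if name: cv2.imwrite('pics/'+name,f['color'][:,:,::-1])
    return f
def load(n): return dict(np.load('/tmp/%s.npz'%n))
def foc(f): return 200/np.tan(np.radians(float(f['fov_y']))/2)
def ray(f,u,v,z):
    d=f['R'].T@np.array([(u-f['cx'])/foc(f),(v-f['cy'])/foc(f),1.]); c=-f['R'].T@f['t']
    return c+d*(z-c[2])/d[2]
def pt(f,u,v):
    D=f['depth'][int(v),int(u)]
    return f['R'].T@(D*np.array([(u-f['cx'])/foc(f),(v-f['cy'])/foc(f),1.])-f['t'])
def cloud(f):
    v,u=np.mgrid[:400,:640]; D=f['depth']
    P=np.stack([(u-f['cx'])/foc(f)*D,(v-f['cy'])/foc(f)*D,D],-1)-f['t']
    P=P@f['R']; P[D==0]=np.nan
    return P
def proj(f,X):
    c=f['R']@np.array(X)+f['t']; return c[:2]/c[2]*foc(f)+np.array([f['cx'],f['cy']])
E
python3 - <<'E'
from h import *
for n in('scene','top'):
    f=grab(n,n+'0.png'); print(n,f['fov_y'],f['cx'],f['cy'],-f['R'].T@f['t'],f['R'].round(2).tolist(),f['color'].shape)
print(bot.observe())
E
```

```text
scene 51.57354366197408 316.16324952777654 195.46962672868503 [-0.10969459 -0.48999004  0.75629774] [[0.45, -0.89, -0.02], [-0.62, -0.3, -0.72], [0.64, 0.34, -0.69]] (400, 640, 3)
top 44.29416961867084 311.2006119215505 207.59987075819868 [ 0.21641201 -0.17494912  1.45788007] [[-0.04, -1.0, 0.0], [-0.98, 0.04, -0.21], [0.21, -0.01, -0.98]] (400, 640, 3)
{'clock': 0.1, 'qpos': array([ 1.03877744,  0.52195813, -0.036304  ,  1.59996555,  0.02124682,
        1.02106791, -0.11277158]), 'qd': array([ 0.00031717, -0.00416533,  0.00051178, -0.00113758,  0.00165818,
       -0.00123979,  0.00088697]), 'joint_efforts': array([ 1.00598270e-03, -9.28490210e+01,  1.98257916e+00, -3.70528400e+01,
        1.79388409e-02,  5.62426008e-03,  6.14759392e-05]), 'position': array([ 0.27830831, -0.55930124,  0.24947601]), 'tool_rot': array([ 3.14147123e+00,  1.00625854e-03, -1.10895563e+00]), 'force': array([ 0.77927196, -0.15307878,  0.34817862]), 'moment': array([0.05241504, 0.01220196, 0.02192538]), 'grip_width': 0.08587298695994415}
```

View pics/scene0.png

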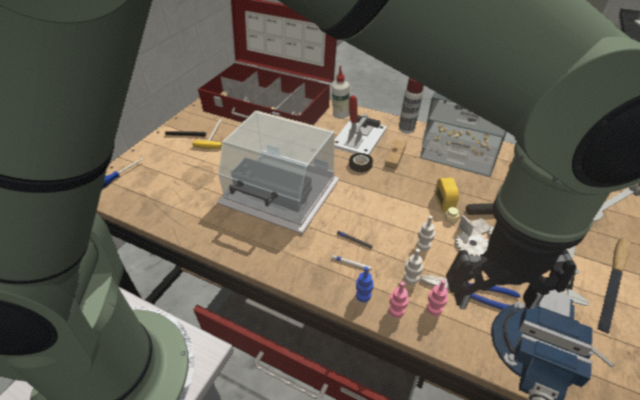

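View pics/top0.png

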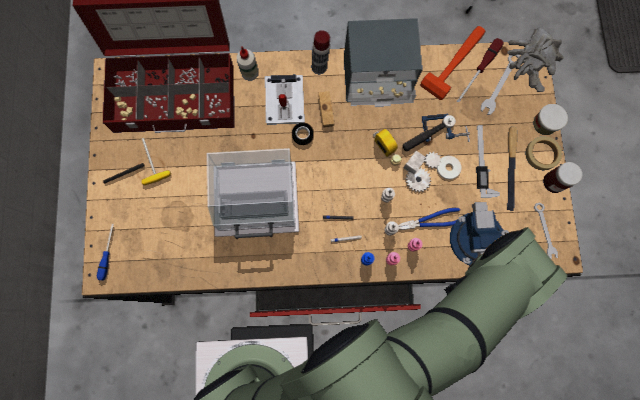

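```bash
python3 - <<'E'
from h import *
f=load('top'); g=load('scene')
a=cv2.resize(f['color'][140:275,195:435,::-1],None,fx=3.3,fy=3.3,interpolation=cv2.INTER_CUBIC)
cv2.imwrite('pics/crop1.png',a)
for n,u,v in[('dark',338,218),('light',346,239),('head',388,195),('head',391,228),('blue',368,259),('base L',222,238),('baseR',297,232),('handle',253,228),('hoodtop',250,157),('trayrim',250,205),('robotbase',100,300)]:
    print(n,pt(f,u,v).round(3),ray(f,u,v,0).round(3))
E
```

```text
dark [ 0.492 -0.272  0.008] [ 0.494 -0.272  0.   ]
light [ 0.428 -0.292  0.007] [ 0.429 -0.293  0.   ]
head [ 0.543 -0.417  0.068] [ 0.558 -0.429  0.   ]
head [ 0.446 -0.419  0.065] [ 0.456 -0.43   0.   ]
blue [ 0.359 -0.345  0.073] [ 0.366 -0.354  0.   ]
base L [0.448 0.078 0.001] [0.448 0.078 0.   ]
baseR [ 0.456 -0.147  0.002] [ 0.456 -0.147  0.   ]
handle [ 0.471 -0.017  0.019] [ 0.474 -0.015  0.   ]
hoodtop [ 0.643 -0.029  0.167] [ 0.698 -0.01   0.   ]
trayrim [ 0.508 -0.026  0.164] [ 0.545 -0.007  0.   ]
robotbase [ 0.318  0.787 -0.845] [0.281 0.434 0.   ]
```

View pics/crop1.png

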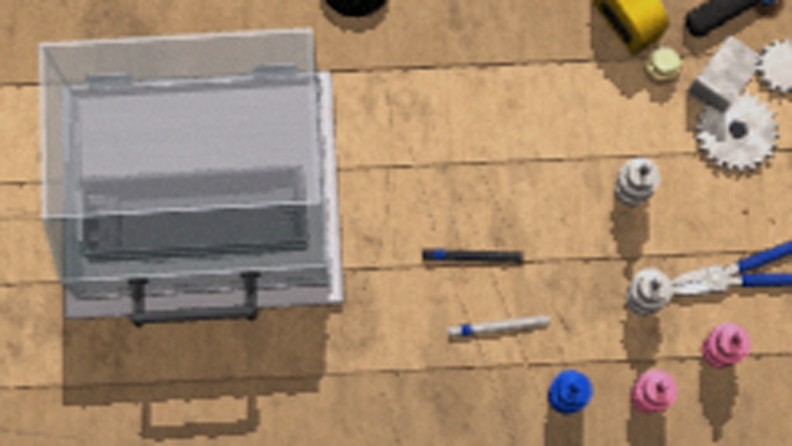

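```bash
python3 - <<'E'
from h import *
f=load('top'); g=load('scene')
c=lambda u,v:(195+u/3.3,140+v/3.3)
for n,u,v,z in[('barL',135,320,.108),('barR',257,314,.108),('plFL',63,317,.012),('plFR',343,300,.012),('plBR',330,72,.012),('hoodtopBL',40,44,.1675),('hoodtopBR',311,30,.1675),('hoodtopFL',41,217,.1675),('hoodtopFR',318,217,.1675)]:
    print(n,ray(f,*c(u,v),z).round(4))
# rods: blobs
P=cloud(f)
for n,(u0,u1,v0,v1) in{'dark':(318,360,210,226),'light':(325,365,230,248)}.items():
    Q=P[v0:v1,u0:u1].reshape(-1,3); Q=Q[Q[:,2]>.004]; m=Q.mean(0); d=np.linalg.svd(Q[:,:2]-m[:2])[2][0]; s=(Q[:,:2]-m[:2])@d
    print(n,len(Q),m.round(4),'ang',np.degrees(np.arctan2(d[1],d[0])).round(1),'len',np.ptp(s).round(3), 'mid',(m[:2]+d*(s.max()+s.min())/2).round(4),Q[:,2].max())
for n,(u,v) in {'h1':(388,195),'h2':(391,228)}.items():
    Q=P[v-14:v+14,u-12:u+12].reshape(-1,3); 
    for lo,hi in((.025,.055),(.06,.075),(.08,.11)):
        q=Q[(Q[:,2]>lo)&(Q[:,2]<hi)]; 
        if len(q): print(n,lo,len(q),q.min(0).round(3),q.max(0).round(3),np.median(q,0).round(3))
# tall things near scene
E
```

```text
barL [0.432  0.0209 0.108 ]
barR [ 0.4326 -0.0817  0.108 ]
plFL [0.4529 0.0995 0.012 ]
plFR [ 0.4574 -0.1529  0.012 ]
plBR [ 0.6726 -0.1492  0.012 ]
hoodtopBL [0.6583 0.0885 0.1675]
hoodtopBR [ 0.6608 -0.1375  0.1675]
hoodtopFL [0.5105 0.0877 0.1675]
hoodtopFR [ 0.5008 -0.1376  0.1675]
dark 151 [ 0.4953 -0.2722  0.0075] ang -93.2 len 0.121 mid [ 0.4953 -0.2721] 0.015704086726793128
light 174 [ 0.4271 -0.2902  0.0076] ang -91.1 len 0.116 mid [ 0.4272 -0.2877] 0.017488859893097036
h1 0.025 59 [ 0.534 -0.439  0.033] [ 0.571 -0.404  0.054] [ 0.543 -0.415  0.049]
h1 0.06 51 [ 0.54  -0.435  0.061] [ 0.563 -0.409  0.074] [ 0.549 -0.42   0.069]
h1 0.08 12 [ 0.548 -0.426  0.08 ] [ 0.556 -0.419  0.105] [ 0.551 -0.421  0.094]
h2 0.025 57 [ 0.434 -0.442  0.037] [ 0.47  -0.406  0.055] [ 0.444 -0.417  0.049]
h2 0.06 52 [ 0.438 -0.436  0.061] [ 0.463 -0.413  0.075] [ 0.447 -0.421  0.069]
h2 0.08 13 [ 0.447 -0.428  0.086] [ 0.454 -0.421  0.104] [ 0.45  -0.424  0.097]
```

```bash
cat >> h.py <<'E'
from scipy.spatial.transform import Rotation as Ro
def plan(*wps,step=40,turn=8):
    """wps: (x,y,z,yaw) tool-down; prints rows in tool axes from current pose"""
    o=bot.observe(); p=np.array(o['position']); R=Ro.from_euler('xyz',o['tool_rot'])
    print('now',p.round(4),np.array(o['tool_rot']).round(3),'F',o['force'].round(1),'w',round(o['grip_width'],4),'t',o['clock'],'q7',o['qpos'][[0,2,4,6]].round(2))
    for w in wps:
        T=np.array(w[:3]); RT=Ro.from_euler('xyz',[np.pi,0,w[3]])
        rv=(R.inv()*RT).as_rotvec(degrees=True)
        n=max(1,int(np.ceil(max(np.abs(R.inv().apply(T-p)).max()*1e3/step,np.linalg.norm(T-p)*1e3/49,np.abs(rv).max()/turn))))
        rows=[]
        for i in range(n):
            Rn=R*Ro.from_rotvec(rv*i/n,degrees=True)
            rows.append([float(x) for x in (Rn.inv().apply(T-p)*1e3/n).round(0)]+[float(x) for x in (rv/n).round(1)])
        for i in range(0,n,8): print(str(rows[i:i+8]).replace('.0,',',').replace('.0]',']').replace(' ',''))
        print('--'); p=T; R=RT
E
python3 -c "
from h import *
plan((.433,-.028,.22,.012))"
```

```text
now [ 0.2783 -0.5593  0.2495] [ 3.141e+00  1.000e-03 -1.109e+00] F [ 0.8 -0.2  0.3] w 0.0859 t 0.1 q7 [ 1.04 -0.04  0.02 -0.11]
[[-34,-31,2,-0,0,-5.4],[-31,-34,2,-0,0,-5.4],[-27,-37,2,-0,0,-5.4],[-24,-39,2,-0,0,-5.4],[-20,-41,2,-0,0,-5.4],[-16,-43,2,-0,0,-5.4],[-12,-45,2,-0,0,-5.4],[-8,-45,2,-0,0,-5.4]]
[[-4,-46,2,-0,0,-5.4],[1,-46,2,-0,0,-5.4],[5,-46,2,-0,0,-5.4],[9,-45,2,-0,0,-5.4]]
--
```

Call:
{"api": "arm_command", "payload": {
  "targets": [
    [-34,-31,2,0,0,-5.4],
    [-31,-34,2,0,0,-5.4],
    [-27,-37,2,0,0,-5.4],
    [-24,-39,2,0,0,-5.4],
    [-20,-41,2,0,0,-5.4],
    [-16,-43,2,0,0,-5.4],
    [-12,-45,2,0,0,-5.4],
    [-8,-45,2,0,0,-5.4]
  ],
  "grip": 40
}}

```text
clock: 0.9
position: [0.3757, -0.1969, 0.2306]
tool_rot: [3.14, 0.003, -0.335]
force: [1.9, 0.1, -0.0]
grip_width: 0.0342
```

Call:
{"api": "arm_command", "payload": {
  "targets": [
    [-4,-46,2,0,0,-5.4],
    [1,-46,2,0,0,-5.4],
    [5,-46,2,0,0,-5.4],
    [9,-45,2,0,0,-5.4],
    [0,0,0,0,0,0]
  ]
}}

```text
clock: 1.4
position: [0.4217, -0.0057, 0.2225]
tool_rot: [-3.141, 0.001, 0.067]
force: [0.8, -1.7, -0.5]
grip_width: 0.0342
```

```bash
python3 - <<'E'
from h import *
f=grab('top','top1.png'); grab('scene')
P=cloud(f); 
m=(P[...,0]>.38)&(P[...,0]<.48)&(P[...,1]>-.12)&(P[...,1]<.06)&(P[...,2]>.095)&(P[...,2]<.125)
q=P[m]; print(len(q), np.nan_to_num(q).min(0), q.max(0) if len(q) else '')
plan((.433,-.028,.18,.012))
E
```

```text
183 [ 0.43111505 -0.11970868  0.09506135] [ 0.47985929 -0.02976511  0.11835829]
now [ 0.4208 -0.0101  0.2222] [3.141e+00 3.000e-03 5.900e-02] F [ 1.  -0.5 -1.1] w 0.0343 t 1.5 q7 [ 0.33 -0.53  0.19 -0.26]
[[6,9,21,0,0.1,1.3],[6,9,21,0,0.1,1.3]]
--
```

Call:
{"api": "arm_command", "payload": {
  "targets": [
    [6,9,20,0,0,1.3],
    [6,9,20,0,0,1.3],
    [0,0,0,0,0,0]
  ]
}}

```text
clock: 1.8
position: [0.4333, -0.0314, 0.1814]
tool_rot: [3.139, 0.003, 0.006]
force: [-0.6, -0.1, 0.3]
grip_width: 0.0343
```

```bash
python3 - <<'E'
from h import *
f=grab('top'); g=grab('scene')
a=cv2.resize(f['color'][140:290,180:330,::-1],(590,590),interpolation=cv2.INTER_CUBIC)
b=cv2.resize(g['color'][90:250,200:360,::-1],(590,590),interpolation=cv2.INTER_CUBIC)
cv2.imwrite('pics/a2.png',cv2.resize(np.hstack([a,b]),(800,400)))
for n,F in(('top',f),('scene',g)):
  for X in([.433,-.028,.108],[.434,.02,.108],[.432,-.076,.108]): print(n,proj(F,X).round(1))
plan((.433,-.028,.14,.012))
E
```

```text
top [253.5 235.8]
top [236.2 236.2]
top [270.8 235.5]
scene [249.  193.1]
scene [232.  186.7]
scene [266.5 199.7]
now [ 0.4337 -0.0302  0.1832] [3.139e+00 1.000e-03 8.000e-03] F [0.7 0.1 0.4] w 0.0339 t 1.9 q7 [ 0.33 -0.48  0.25 -0.32]
[[-0,-1,22,0.1,0,-0.1],[-0,-1,22,0.1,0,-0.1]]
--
```

View pics/a2.png

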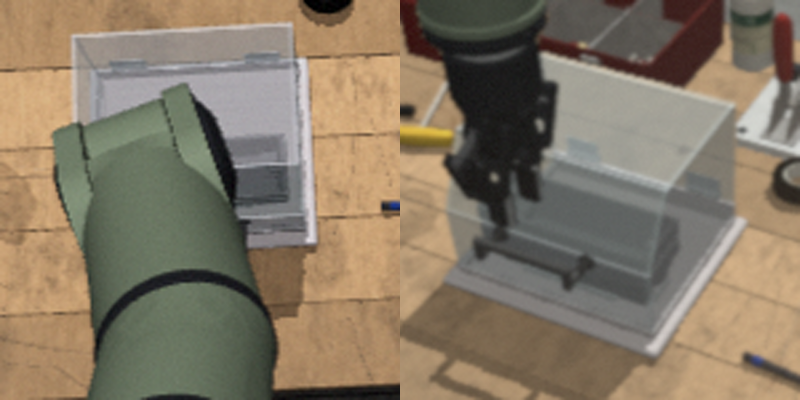

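Call:
{"api": "arm_command", "payload": {
  "targets": [
    [0,0,22,0,0,0],
    [0,0,22,0,0,0],
    [0,0,20,0,0,0],
    [0,0,0,0,0,0]
  ]
}}

```text
clock: 2.3
position: [0.4349, -0.0312, 0.1219]
tool_rot: [3.138, -0.005, 0.007]
force: [0.2, 0.0, 0.5]
grip_width: 0.0342
```

Call:
{"api": "arm_command", "payload": {
  "targets": [
    [0,0,0,0,0,0],
    [0,0,0,0,0,0],
    [0,0,0,0,0,0],
    [0,0,0,0,0,0]
  ],
  "grip": 0,
  "grip_force": 40
}}

```text
clock: 2.7
position: [0.4345, -0.0312, 0.1257]
tool_rot: [3.137, -0.006, 0.007]
force: [-0.7, 1.6, -1.7]
grip_width: 0.0077
```

Call:
{"api": "arm_command", "payload": {
  "targets": [
    [0,0,0,0,0,0],
    [0,0,0,0,0,0],
    [0,0,12,0,0,0],
    [0,0,0,0,0,0]
  ],
  "grip": 40
}}

```text
clock: 3.1
position: [0.4357, -0.0317, 0.1143]
tool_rot: [3.136, -0.009, 0.006]
force: [0.3, -0.0, 0.5]
grip_width: 0.0345
```

Call:
{"api": "arm_command", "payload": {
  "targets": [
    [0,0,0,0,0,0],
    [0,0,0,0,0,0],
    [0,0,0,0,0,0],
    [0,0,0,0,0,0]
  ],
  "grip": 0
}}

```text
clock: 3.5
position: [0.4339, -0.0317, 0.1139]
tool_rot: [3.136, -0.005, 0.007]
force: [0.4, -0.4, -2.2]
grip_width: 0.0081
```

```bash
cat >> h.py <<'E'
def arc(th1,n,H=(.659,.04),off=.006,y=None):
    o=bot.observe(); p=np.array(o['position']); R=Ro.from_euler('xyz',o['tool_rot'])
    th=np.arctan2(p[2]-off-H[1],-(p[0]-H[0]))-np.arctan2(.068,.226)
    print('theta now',th.round(3),'r',np.hypot(p[2]-off-H[1],p[0]-H[0]).round(4),'pos',p.round(4),'rot',np.array(o['tool_rot']).round(3),'F',o['force'].round(1))
    rows=[]
    RT=Ro.from_euler('xyz',[np.pi,0,.012]); rv=(R.inv()*RT).as_rotvec(degrees=True)/n
    for t in np.linspace(th,th1,n+1)[1:]:
        X=np.array([H[0]-.226*np.cos(t)+.068*np.sin(t),p[1],H[1]+off+.068*np.cos(t)+.226*np.sin(t)])
        rows.append([float(x) for x in (R.inv().apply(X-p)*1e3).round(0)]+[float(x) for x in rv.round(1)]); p=X
    for i in range(0,n,8): print(str(rows[i:i+8]).replace('.0,',',').replace('.0]',']').replace(' ',''))
E
python3 -c "
from h import *
arc(1.5,18)"
```

```text
theta now 0.001 r 0.2351 pos [ 0.4339 -0.0317  0.1139] rot [ 3.136 -0.005  0.007] F [ 0.4 -0.4 -2.2]
[[6,0,-19,0,-0,-0],[8,0,-18,0,-0,-0],[10,0,-17,0,-0,-0],[11,0,-16,0,-0,-0],[12,0,-15,0,-0,-0],[13,0,-14,0,-0,-0],[15,0,-13,0,-0,-0],[16,0,-12,0,-0,-0]]
[[17,0,-11,0,-0,-0],[17,0,-9,0,-0,-0],[18,0,-8,0,-0,-0],[19,0,-6,0,-0,-0],[19,0,-5,0,-0,-0],[19,0,-3,0,-0,-0],[20,0,-1,0,-0,-0],[20,0,0,0,-0,-0]]
[[20,0,2,0,-0,-0],[19,0,4,0,-0,-0]]
```

Call:
{"api": "arm_command", "payload": {
  "targets": [
    [6,0,-19,0,0,0],
    [8,0,-18,0,0,0],
    [10,0,-17,0,0,0],
    [11,0,-16,0,0,0]
  ]
}}

```text
clock: 3.9
position: [0.4684, -0.0311, 0.1851]
tool_rot: [3.136, -0.002, 0.008]
force: [4.3, -1.1, -6.1]
grip_width: 0.0085
```

```bash
python3 -c "
from h import *
arc(1.5,14)"
```

```text
theta now 0.338 r 0.2359 pos [ 0.4684 -0.0311  0.1851] rot [ 3.136e+00 -2.000e-03  8.000e-03] F [ 4.3 -1.1 -6.1]
[[12,0,-15,0,-0,-0],[13,0,-14,0,-0,-0],[15,0,-13,0,-0,-0],[16,0,-12,0,-0,-0],[17,0,-10,0,-0,-0],[17,0,-9,0,-0,-0],[18,0,-8,0,-0,-0],[19,0,-6,0,-0,-0]]
[[19,0,-5,0,-0,-0],[19,0,-3,0,-0,-0],[20,0,-1,0,-0,-0],[20,0,0,0,-0,-0],[19,0,2,0,-0,-0],[19,0,4,0,-0,-0]]
```

Following well.

Call:
{"api": "arm_command", "payload": {
  "targets": [
    [12,0,-15,0,0,0],
    [13,0,-14,0,0,0],
    [15,0,-13,0,0,0],
    [16,0,-12,0,0,0],
    [17,0,-10,0,0,0],
    [17,0,-9,0,0,0],
    [18,0,-8,0,0,0],
    [19,0,-6,0,0,0]
  ]
}}

```text
clock: 4.7
position: [0.596, -0.0292, 0.2771]
tool_rot: [3.136, 0.004, 0.008]
force: [-2.4, 0.3, 5.8]
grip_width: 0.0081
```

```bash
python3 -c "
from h import *
arc(1.49,7)"
```

```text
theta now 1.012 r 0.2396 pos [ 0.596  -0.0292  0.2771] rot [3.136 0.004 0.008] F [-2.4  0.3  5.8]
[[17,0,-0,0,0,-0],[16,0,-3,0,0,-0],[16,0,-2,0,0,-0],[16,0,-1,0,0,-0],[16,0,1,0,0,-0],[16,0,2,0,0,-0],[16,0,3,0,0,-0]]
```

Call:
{"api": "arm_command", "payload": {
  "targets": [
    [17,0,0,0,0,0],
    [16,0,-2,0,0,0],
    [16,0,-2,0,0,0],
    [16,0,-1,0,0,0],
    [16,0,1,0,0,0],
    [16,0,2,0,0,0],
    [14,0,3,0,0,0],
    [0,0,0,0,0,0]
  ]
}}

```text
clock: 5.5
position: [0.713, -0.0274, 0.2784]
tool_rot: [3.137, 0.003, 0.009]
force: [1.1, -1.0, 1.3]
grip_width: 0.0082
```

Call:
{"api": "arm_command", "payload": {
  "targets": [
    [0,0,0,0,0,0],
    [0,0,0,0,0,0],
    [0,0,-20,0,0,0],
    [0,0,-40,0,0,0],
    [0,0,-20,0,0,0]
  ],
  "grip": 40
}}

```text
clock: 6.0
position: [0.7105, -0.0272, 0.357]
tool_rot: [3.137, 0.011, 0.01]
force: [0.7, -0.5, 1.0]
grip_width: 0.0341
```

```bash
python3 - <<'E'
from h import *
plan((.53,-.028,.33,.012),(.53,-.22,.33,.012))
E
```

```text
now [ 0.7105 -0.0272  0.357 ] [3.137 0.011 0.01 ] F [ 0.7 -0.5  1. ] w 0.0341 t 6.0 q7 [ 0.19 -0.44  0.26 -0.21]
[[-36,-0,6,0.1,0.1,-0],[-36,-0,6,0.1,0.1,-0],[-36,-0,6,0.1,0.1,-0],[-36,-0,6,0.1,0.1,-0],[-36,-0,5,0.1,0.1,-0]]
--
[[-0,38,0,0,0,0],[-0,38,0,0,0,0],[-0,38,0,0,0,0],[-0,38,0,0,0,0],[-0,38,0,0,0,0]]
--
```

Call:
{"api": "arm_command", "payload": {
  "targets": [
    [-36,0,5,0,0,0],
    [-36,0,5,0,0,0],
    [-36,-20,5,0,0,0],
    [-30,-40,5,0,0,0],
    [-25,-40,5,0,0,0],
    [-10,-45,0,0,0,0],
    [0,-45,0,0,0,0],
    [0,-45,0,0,0,0]
  ],
  "grip": 100
}}

```text
clock: 6.8
position: [0.527, 0.2051, 0.3354]
tool_rot: [3.132, 0.003, -0.003]
force: [1.2, -1.1, 0.5]
grip_width: 0.0854
```

Call:
{"api": "arm_command", "payload": {
  "targets": [
    [0,-45,0,0,0,0],
    [0,-40,0,0,0,0],
    [0,0,0,0,0,0]
  ]
}}

```text
clock: 7.1
position: [0.5234, 0.2988, 0.3352]
tool_rot: [3.133, 0.003, 0.003]
force: [-0.2, -0.7, 0.2]
grip_width: 0.0852
```

```bash
python3 - <<'E'
from h import *
f=grab('top','top3.png'); g=grab('scene')
a=cv2.resize(f['color'][120:290,190:430,::-1],(800,567),interpolation=cv2.INTER_CUBIC)
cv2.imwrite('pics/a3.png',a)
P=cloud(f)
m=(P[...,0]>.45)&(P[...,0]<.64)&(P[...,1]>-.16)&(P[...,1]<.1)
for lo,hi in((.08,.092),(.06,.08),(.04,.06),(.009,.016)):
    q=P[m&(P[...,2]>lo)&(P[...,2]<hi)]; print(lo,len(q),q.min(0).round(3),q.max(0).round(3))
q=P[m&(P[...,2]>.08)&(P[...,2]<.092)][:,:2].astype(np.float32)
if len(q)>5: print(cv2.minAreaRect(q))
plan((.53,-.027,.16,.012))
E
```

```text
0.08 382 [ 0.495 -0.138  0.08 ] [0.637 0.086 0.091]
0.06 367 [ 0.496 -0.138  0.06 ] [0.635 0.09  0.08 ]
0.04 680 [ 0.496 -0.137  0.04 ] [0.638 0.088 0.06 ]
0.009 2360 [ 0.453 -0.152  0.009] [0.64  0.1   0.016]
((0.5649556517601013, -0.02542310208082199), (0.22427748143672943, 0.14191028475761414), 89.46116638183594)
now [0.5249 0.2942 0.3352] [ 3.131e+00  2.000e-03 -1.000e-03] F [-0.4 -0.9  0.1] w 0.0853 t 7.2 q7 [-0.22 -0.57  0.26 -0.84]
[[1,40,22,0.1,0,-0.1],[1,40,22,0.1,0,-0.1],[1,40,22,0.1,0,-0.1],[1,40,22,0.1,0,-0.1],[0,40,22,0.1,0,-0.1],[0,40,22,0.1,0,-0.1],[0,40,22,0.1,0,-0.1],[0,40,22,0.1,0,-0.1]]
--
```

View pics/a3.png

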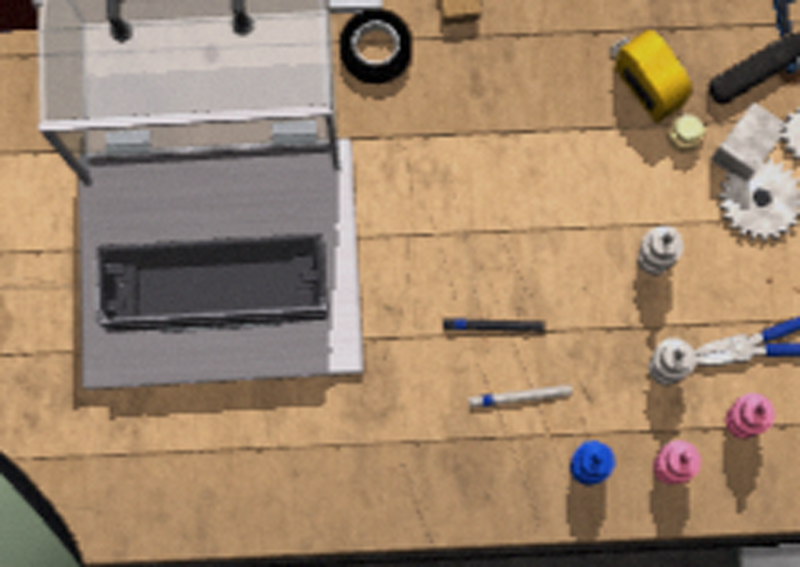

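```bash
python3 - <<'E'
from h import *
f=load('top')
C=np.array([ray(f,190+u*.3,120+v*.3,.086) for u,v in((98,246),(322,235),(327,320),(104,328))]); print(C.round(4)); print(C.mean(0))
for n,(u0,u1,v0,v1) in{'dark':(440,548,312,338),'light':(465,576,380,412)}.items():
    print(n)
for n,(u,v) in {'dark':(452,324),'dark2':(545,327),'light1':(470,402),'light2':(572,391),'lband':(488,400),'dband':(456,324)}.items(): print(n,ray(f,190+u*.3,120+v*.3,.005).round(4))
P=cloud(f); m=(P[...,0]>.48)&(P[...,0]<.585)&(P[...,1]>-.14)&(P[...,1]<.085)&(P[...,2]>.079)&(P[...,2]<.095)
q=P[m][:,:2].astype(np.float32); print(cv2.minAreaRect(q),q.min(0),q.max(0))
E
```

```text
[[ 0.5628  0.0699  0.086 ]
 [ 0.5642 -0.1232  0.086 ]
 [ 0.4893 -0.1249  0.086 ]
 [ 0.4906  0.0652  0.086 ]]
[ 0.52673737 -0.02825422  0.086     ]
dark
light
dark [ 0.4968 -0.2347  0.005 ]
dark2 [ 0.4904 -0.3185  0.005 ]
light1 [ 0.4252 -0.2472  0.005 ]
light2 [ 0.4311 -0.339   0.005 ]
lband [ 0.4263 -0.2634  0.005 ]
dband [ 0.4967 -0.2383  0.005 ]
((0.5312272906303406, -0.025419600307941437), (0.07032078504562378, 0.19516374170780182), 1.3168251514434814) [ 0.4945956 -0.1231234] [0.5681357  0.07221467]
```

Call:
{"api": "arm_command", "payload": {
  "targets": [
    [1,40,22,0,0,0],
    [1,40,22,0,0,0],
    [1,40,22,0,0,0],
    [1,40,22,0,0,0],
    [1,40,22,0,0,0],
    [0,40,22,0,0,0],
    [0,30,22,0,0,0],
    [0,15,20,0,0,0]
  ]
}}

```text
clock: 8.0
position: [0.5262, -0.0127, 0.1624]
tool_rot: [3.128, -0.004, -0.011]
force: [1.1, -0.1, 0.3]
grip_width: 0.0853
```

Call:
{"api": "arm_command", "payload": {
  "targets": [
    [0,0,0,0,0,0],
    [0,0,0,0,0,0]
  ]
}}

```text
clock: 8.2
position: [0.5241, -0.0179, 0.161]
tool_rot: [3.127, -0.001, -0.018]
force: [0.7, 0.6, 0.5]
grip_width: 0.0855
```

```bash
python3 - <<'E'
from h import *
plan((.530,-.0255,.12,.018),(.530,-.0255,.078,.018))
E
```

```text
now [ 0.5241 -0.0179  0.161 ] [ 3.127e+00 -1.000e-03 -1.800e-02] F [0.7 0.6 0.5] w 0.0855 t 8.2 q7 [ 0.26 -0.46  0.34 -0.42]
[[3,3,21,0.4,-0,-1],[3,4,21,0.4,-0,-1]]
--
[[0,-0,21,0,0,0],[0,-0,21,0,0,0]]
--
```

Call:
{"api": "arm_command", "payload": {
  "targets": [
    [3,3,21,0.4,0,-1],
    [3,4,20,0.4,0,-1],
    [0,0,0,0,0,0]
  ]
}}

```text
clock: 8.5
position: [0.5315, -0.0246, 0.1227]
tool_rot: [3.141, -0.006, 0.018]
force: [-0.6, 0.4, 0.8]
grip_width: 0.0854
```

```bash
python3 - <<'E'
from h import *
plan((.530,-.0255,.078,.018))
E
```

```text
now [ 0.5315 -0.0246  0.1227] [ 3.141 -0.006  0.018] F [-0.6  0.4  0.8] w 0.0854 t 8.5 q7 [ 0.26 -0.45  0.38 -0.4 ]
[[-1,0,22,0,-0.2,-0],[-1,0,22,0,-0.2,-0]]
--
```

Call:
{"api": "arm_command", "payload": {
  "targets": [
    [-1,0,22,0,-0.2,0],
    [0,0,22,0,-0.2,0],
    [0,0,0,0,0,0]
  ]
}}

```text
clock: 8.8
position: [0.5325, -0.0226, 0.0822]
tool_rot: [3.14, -0.004, 0.018]
force: [-0.5, 0.1, 0.6]
grip_width: 0.085
```

Call:
{"api": "arm_command", "payload": {
  "targets": [
    [0,0,0,0,0,0],
    [0,0,0,0,0,0],
    [0,0,0,0,0,0]
  ],
  "grip": 50,
  "grip_force": 35
}}

```text
clock: 9.1
position: [0.5336, -0.0214, 0.0864]
tool_rot: [3.14, -0.007, 0.018]
force: [-0.5, 0.3, -1.1]
grip_width: 0.0669
```

Call:
{"api": "arm_command", "payload": {
  "targets": [
    [0,0,0,0,0,0],
    [0,0,10,0,0,0],
    [0,0,0,0,0,0]
  ],
  "grip": 95
}}

```text
clock: 9.4
position: [0.5347, -0.0215, 0.0774]
tool_rot: [3.14, -0.01, 0.018]
force: [-0.1, -0.7, 0.7]
grip_width: 0.0809
```

Call:
{"api": "arm_command", "payload": {
  "targets": [
    [0,0,0,0,0,0],
    [0,0,0,0,0,0],
    [0,0,0,0,0,0]
  ],
  "grip": 50,
  "grip_force": 35
}}

```text
clock: 9.7
position: [0.5341, -0.0215, 0.0772]
tool_rot: [3.139, -0.008, 0.017]
force: [-1.8, -0.5, 4.0]
grip_width: 0.0674
```

Call:
{"api": "arm_command", "payload": {
  "targets": [
    [0,0,-15,0,0,0],
    [0,0,-20,0,0,0],
    [0,0,-25,0,0,0],
    [0,0,-30,0,0,0],
    [0,0,-30,0,0,0],
    [0,0,-10,0,0,0],
    [0,0,0,0,0,0]
  ]
}}

```text
clock: 10.4
position: [0.5317, -0.0211, 0.2101]
tool_rot: [3.14, -0.004, 0.018]
force: [0.5, 0.8, -2.9]
grip_width: 0.0676
```

```bash
python3 - <<'E'
from h import *
plan((.440,.20,.20,1.92),step=30)
f=grab('top'); g=grab('scene')
a=cv2.resize(g['color'][70:270,180:380,::-1],(590,590),interpolation=cv2.INTER_CUBIC)
cv2.imwrite('pics/a4.png',a)
E
```

```text
now [ 0.5317 -0.0211  0.2101] [ 3.14  -0.004  0.018] F [ 0.5  0.8 -2.9] w 0.0676 t 10.4 q7 [ 0.31 -0.51  0.29 -0.32]
[[-6,-16,1,0,-0,-7.8],[-4,-17,1,0,-0,-7.8],[-2,-17,1,0,-0,-7.8],[1,-17,1,0,-0,-7.8],[3,-17,1,0,-0,-7.8],[5,-16,1,0,-0,-7.8],[7,-15,1,0,-0,-7.8],[9,-14,1,0,-0,-7.8]]
[[11,-13,1,0,-0,-7.8],[13,-11,1,0,-0,-7.8],[14,-9,1,0,-0,-7.8],[15,-7,1,0,-0,-7.8],[16,-5,1,0,-0,-7.8],[17,-3,1,0,-0,-7.8]]
--
```

View pics/a4.png

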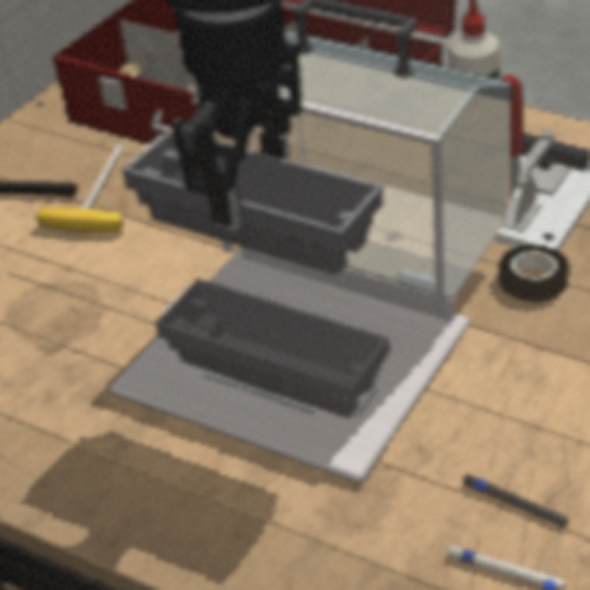

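Call:
{"api": "arm_command", "payload": {
  "targets": [
    [-6,-16,1,0,0,-7.8],
    [-4,-17,1,0,0,-7.8],
    [-2,-17,1,0,0,-7.8],
    [1,-17,1,0,0,-7.8],
    [3,-17,1,0,0,-7.8],
    [5,-16,1,0,0,-7.8],
    [7,-15,1,0,0,-7.8],
    [9,-14,1,0,0,-7.8]
  ]
}}

```text
clock: 11.3
position: [0.4715, 0.106, 0.1888]
tool_rot: [-3.129, 0.007, 1.146]
force: [0.5, 0.6, -1.2]
grip_width: 0.0675
```

Call:
{"api": "arm_command", "payload": {
  "targets": [
    [11,-13,1,0,0,-7.8],
    [13,-11,1,0,0,-7.8],
    [14,-9,1,0,0,-7.8],
    [15,-7,1,0,0,-7.8],
    [16,-5,1,0,0,-7.8],
    [17,-3,1,0,0,-7.8],
    [0,0,0,0,0,0]
  ]
}}

```text
clock: 12.0
position: [0.4209, 0.2023, 0.1742]
tool_rot: [-3.116, -0.014, 2.006]
force: [0.2, 0.0, -1.4]
grip_width: 0.0674
```

```bash
python3 - <<'E'
from h import *
plan((.440,.20,.06,1.92),step=25)
E
```

```text
now [0.4209 0.2023 0.1742] [-3.116 -0.014  2.006] F [ 0.2  0.  -1.4] w 0.0674 t 12.0 q7 [ 0.2  -1.02  0.61  0.85]
[[-2,4,23,-0.3,-0.1,1],[-2,4,23,-0.3,-0.1,1],[-2,4,23,-0.3,-0.1,1],[-2,4,23,-0.3,-0.1,1],[-2,4,23,-0.3,-0.1,1]]
--
```

Call:
{"api": "arm_command", "payload": {
  "targets": [
    [-2,4,23,-0.3,-0.1,1],
    [-2,4,23,-0.3,-0.1,1],
    [-2,4,23,-0.3,-0.1,1],
    [-2,4,20,-0.3,-0.1,1],
    [-2,4,15,-0.3,-0.1,1],
    [0,0,0,0,0,0]
  ]
}}

```text
clock: 12.6
position: [0.4388, 0.1985, 0.0597]
tool_rot: [-3.132, -0.006, 1.905]
force: [-0.5, -0.2, -0.3]
grip_width: 0.0673
```

```bash
python3 - <<'E'
from h import *
plan((.440,.20,.045,1.92),step=25)
E
```

```text
now [0.4388 0.1985 0.0597] [-3.132 -0.006  1.905] F [-0.5 -0.2 -0.3] w 0.0673 t 12.6 q7 [ 0.05 -0.8   0.84  0.59]
[[1,2,15,-0.5,-0.4,-0.8]]
--
```

Call:
{"api": "arm_command", "payload": {
  "targets": [
    [0,0,10,-0.3,-0.2,0],
    [0,0,7,0,0,0],
    [0,0,2,0,0,0],
    [0,0,0,0,0,0]
  ]
}}

```text
clock: 13.0
position: [0.4384, 0.1975, 0.0407]
tool_rot: [-3.136, -0.002, 1.902]
force: [0.0, -0.3, -0.3]
grip_width: 0.0674
```

Call:
{"api": "arm_command", "payload": {
  "targets": [
    [0,0,0,0,0,0],
    [0,0,0,0,0,0],
    [0,0,-30,0,0,0],
    [0,0,-45,0,0,0],
    [0,0,-45,0,0,0],
    [0,0,-30,0,0,0],
    [0,0,0,0,0,0]
  ],
  "grip": 100
}}

```text
clock: 13.7
position: [0.4381, 0.1979, 0.1968]
tool_rot: [-3.132, -0.004, 1.903]
force: [0.3, 0.8, -0.0]
grip_width: 0.0853
```

```bash
python3 - <<'E'
from h import *
plan((.495,-.275,.2,1.51),step=45)
E
```

```text
now [0.4381 0.1979 0.1968] [-3.132 -0.004  1.903] F [ 0.3  0.8 -0. ] w 0.0853 t 13.7 q7 [ 0.21 -1.01  0.57  0.81]
[[-42,-9,-0,-0.1,-0,2],[-43,-8,-0,-0.1,-0,2],[-43,-6,-0,-0.1,-0,2],[-43,-5,-0,-0.1,-0,2],[-43,-3,-0,-0.1,-0,2],[-43,-1,-0,-0.1,-0,2],[-43,0,-0,-0.1,-0,2],[-43,2,-0,-0.1,-0,2]]
[[-43,3,-0,-0.1,-0,2],[-43,5,-0,-0.1,-0,2],[-43,6,-0,-0.1,-0,2]]
--
```

```bash
cat >> h.py <<'E'
def tubes(f):
    "elongated low blobs right of the hood via blue band + depth"
    P=cloud(f); hsv=cv2.cvtColor(f['color'],cv2.COLOR_RGB2HSV)
    for u0,u1,v0,v1 in((300,370,195,260),):
        m=np.zeros((400,640),np.uint8)
        wood=(hsv[...,1]>60)&(hsv[...,0]<28)
        dark=hsv[...,2]<75
        m[v0:v1,u0:u1]=((~wood)|dark)[v0:v1,u0:u1]
        n,L,S,C=cv2.connectedComponentsWithStats(m)
        for i in range(1,n):
            if S[i,4]<40: continue
            v,u=np.where(L==i); q=np.stack([u,v],1).astype(np.float32)
            (c,s,a)=cv2.minAreaRect(q)
            B=cv2.boxPoints((c,s,a)); 
            if s[0]>s[1]: e=np.array([np.cos(np.radians(a)),np.sin(np.radians(a))])*s[0]/2
            else: e=np.array([-np.sin(np.radians(a)),np.cos(np.radians(a))])*s[1]/2
            A,B=ray(f,*(c-e),.005),ray(f,*(c+e),.005); d=A-B; d=d if d[1]>0 else -d
            print('px',np.round(c,1),np.round(s,1),'n',S[i,4],'mid',((A+B)/2).round(4),'len',np.linalg.norm(d).round(3),'jaw yaw',(np.arctan2(d[1],d[0])-np.pi/2).round(3),'rgb',f['color'][L==i].mean(0).round())
E
python3 - <<'E'
from h import *
f=grab('top','top5.png')
tubes(f)
P=cloud(f); m=(P[...,0]>.3)&(P[...,0]<.6)&(P[...,1]>.1)&(P[...,1]<.32)&(P[...,2]>.035)&(P[...,2]<.06)
q=P[m][:,:2].astype(np.float32); print('uppertray',len(q),cv2.minAreaRect(q))
plan((.495,-.274,.15,-.065),step=45)
E
```

```text
px [337.5 217. ] [29.1  3.3] n 91 mid [ 0.4958 -0.2706  0.005 ] len 0.088 jaw yaw -0.09 rgb [56. 55. 63.]
px [346.  238.3] [ 3.3 30.4] n 97 mid [ 0.43   -0.2923  0.005 ] len 0.091 jaw yaw 0.068 rgb [163. 155. 154.]
px [365.  255.5] [7. 8.] n 62 mid [ 0.3763 -0.3455  0.005 ] len 0.024 jaw yaw -0.044 rgb [ 42.  79. 174.]
uppertray 0 ((0.0, 0.0), (0.0, 0.0), 0.0)
now [0.4377 0.1974 0.1953] [-3.131 -0.004  1.903] F [-0.3 -0.3 -0.2] w 0.0854 t 13.75 q7 [ 0.21 -1.01  0.57  0.81]
[[-31,-7,3,-0,0,7.5],[-32,-3,3,-0,0,7.5],[-32,2,3,-0,0,7.5],[-31,6,3,-0,0,7.5],[-30,10,3,-0,0,7.5],[-29,14,3,-0,0,7.5],[-27,17,3,-0,0,7.5],[-24,21,3,-0,0,7.5]]
[[-21,24,3,-0,0,7.5],[-18,26,3,-0,0,7.5],[-14,28,3,-0,0,7.5],[-11,30,3,-0,0,7.5],[-7,31,3,-0,0,7.5],[-2,32,3,-0,0,7.5],[2,32,3,-0,0,7.5]]
--
```

Call:
{"api": "arm_command", "payload": {
  "targets": [
    [-31,-7,2,0,0,7.5],
    [-32,-3,2,0,0,7.5],
    [-32,2,2,0,0,7.5],
    [-31,6,2,0,0,7.5],
    [-30,10,2,0,0,7.5],
    [-29,14,2,0,0,7.5],
    [-27,17,2,0,0,7.5],
    [-24,21,2,0,0,7.5]
  ],
  "grip": 35
}}

```text
clock: 14.55
position: [0.4628, -0.0625, 0.1727]
tool_rot: [-3.126, 0.01, 0.824]
force: [0.6, 0.5, 0.2]
grip_width: 0.0297
```

Call:
{"api": "arm_command", "payload": {
  "targets": [
    [-21,24,2,0,0,7.5],
    [-18,26,2,0,0,7.5],
    [-14,28,2,0,0,7.5],
    [-11,30,2,0,0,7.5],
    [-7,31,2,0,0,7.5],
    [-2,32,2,0,0,7.5],
    [2,32,2,0,0,7.5],
    [0,0,0,0,0,0]
  ]
}}

```text
clock: 15.35
position: [0.4739, -0.2977, 0.1487]
tool_rot: [3.141, 0.031, -0.141]
force: [-0.7, 0.6, 0.5]
grip_width: 0.0298
```

```bash
python3 - <<'E'
from h import *
plan((.4955,-.2705,.08,-.085),step=40)
f=grab('top')
tubes(f)
P=cloud(f); m=(P[...,0]>.3)&(P[...,0]<.6)&(P[...,1]>.11)&(P[...,1]<.32)&(P[...,2]>.035)&(P[...,2]<.06)
q=P[m][:,:2].astype(np.float32); print('uppertray',len(q),cv2.minAreaRect(q))
E
```

```text
now [ 0.4739 -0.2977  0.1487] [ 3.141  0.031 -0.141] F [-0.7  0.6  0.5] w 0.0298 t 15.35 q7 [ 0.73 -0.39  0.3   0.04]
[[10,-15,34,-0,0.9,-1.6],[10,-15,34,-0,0.9,-1.6]]
--
px [346. 227.] [64. 46.] n 2390 mid [ 0.4656 -0.2944  0.005 ] len 0.195 jaw yaw 1.512 rgb [ 91. 101.  85.]
uppertray 563 ((0.43915724754333496, 0.19292399287223816), (0.1974315345287323, 0.06968621909618378), 18.852352142333984)
```

Call:
{"api": "arm_command", "payload": {
  "targets": [
    [10,-15,34,0,0.9,-1.6],
    [10,-14,33,0,0.9,-1.6],
    [0,0,0,0,0,0]
  ]
}}

```text
clock: 15.7
position: [0.4959, -0.2662, 0.0782]
tool_rot: [-3.139, -0.0, -0.074]
force: [-0.9, -0.5, 0.5]
grip_width: 0.0298
```

```bash
python3 - <<'E'
from h import *
plan((.4955,-.2705,.04,-.085),(.4955,-.2705,.022,-.085),step=40)
E
```

```text
now [ 0.4959 -0.2662  0.0782] [-3.139 -0.    -0.074] F [-0.9 -0.5  0.5] w 0.0298 t 15.7 q7 [ 0.65 -0.37  0.38 -0.02]
[[-0,4,38,-0.1,-0,0.6]]
--
[[-0,-0,18,0,0,0]]
--
```

Call:
{"api": "arm_command", "payload": {
  "targets": [
    [0,2,20,0,0,0.3],
    [0,2,18,0,0,0.3],
    [0,0,0,0,0,0]
  ]
}}

```text
clock: 16.0
position: [0.4951, -0.2687, 0.0402]
tool_rot: [-3.139, 0.002, -0.081]
force: [-0.3, 0.2, -0.4]
grip_width: 0.0297
```

```bash
python3 - <<'E'
from h import *
plan((.4955,-.2705,.022,-.085),step=40)
f=grab('scene','s6.png')
a=cv2.resize(f['color'][190:310,280:440,::-1],(800,600),interpolation=cv2.INTER_CUBIC)
cv2.imwrite('pics/a6.png',a)
E
```

```text
now [ 0.4951 -0.2687  0.0402] [-3.139e+00  2.000e-03 -8.100e-02] F [-0.3  0.2 -0.4] w 0.0297 t 16.0 q7 [ 0.63 -0.33  0.41 -0.05]
[[1,2,18,-0.2,0.1,0.3]]
--
```

View pics/a6.png

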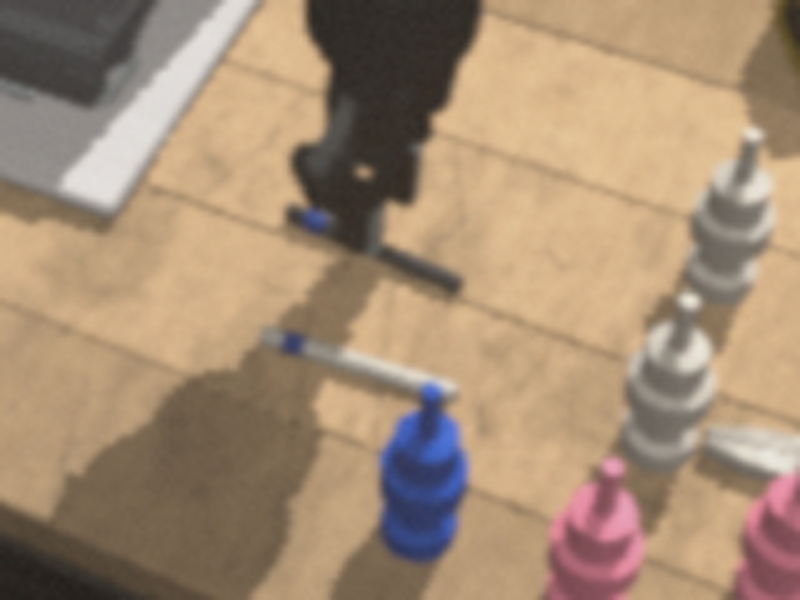

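Call:
{"api": "arm_command", "payload": {
  "targets": [
    [0,1,10,0,0,0.2],
    [0,1,8,0,0,0],
    [0,0,0,0,0,0]
  ]
}}

```text
clock: 16.35
position: [0.4962, -0.2714, 0.0249]
tool_rot: [-3.14, -0.001, -0.084]
force: [0.0, 0.2, -0.1]
grip_width: 0.0303
```

Call:
{"api": "arm_command", "payload": {
  "targets": [
    [0,0,0,0,0,0],
    [0,0,0,0,0,0],
    [0,0,0,0,0,0]
  ],
  "grip": 0,
  "grip_force": 30
}}

```text
clock: 16.65
position: [0.4965, -0.2716, 0.0257]
tool_rot: [-3.141, -0.002, -0.084]
force: [0.2, 0.9, -0.2]
grip_width: 0.0058
```

Call:
{"api": "arm_command", "payload": {
  "targets": [
    [0,0,-20,0,0,0],
    [0,0,-40,0,0,0],
    [0,0,-40,0,0,0],
    [0,0,-30,0,0,0],
    [0,0,0,0,0,0]
  ]
}}

```text
clock: 17.15
position: [0.4959, -0.2711, 0.1605]
tool_rot: [-3.14, -0.001, -0.083]
force: [0.9, -0.8, -0.8]
grip_width: 0.0058
```

```bash
python3 - <<'E'
from h import *
plan((.526,-.0265,.14,.018),step=40)
E
```

```text
now [ 0.4959 -0.2711  0.1605] [-3.14e+00 -1.00e-03 -8.30e-02] F [ 0.9 -0.8 -0.8] w 0.0058 t 17.15 q7 [ 0.7  -0.42  0.31  0.04]
[[1,-35,3,-0,-0,-0.8],[2,-35,3,-0,-0,-0.8],[2,-35,3,-0,-0,-0.8],[3,-35,3,-0,-0,-0.8],[3,-35,3,-0,-0,-0.8],[4,-35,3,-0,-0,-0.8],[4,-35,3,-0,-0,-0.8]]
--
```

```bash
python3 - <<'E'
from h import *
f=grab('scene')
a=f['color'][130:290,270:430,::-1]
b=grab('top')['color'][170:270,290:390,::-1]
cv2.imwrite('pics/a7.png',np.hstack([cv2.resize(a,(400,400),interpolation=2),cv2.resize(b,(400,400),interpolation=2)]))
E
```

```text
(no output)
```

View pics/a7.png

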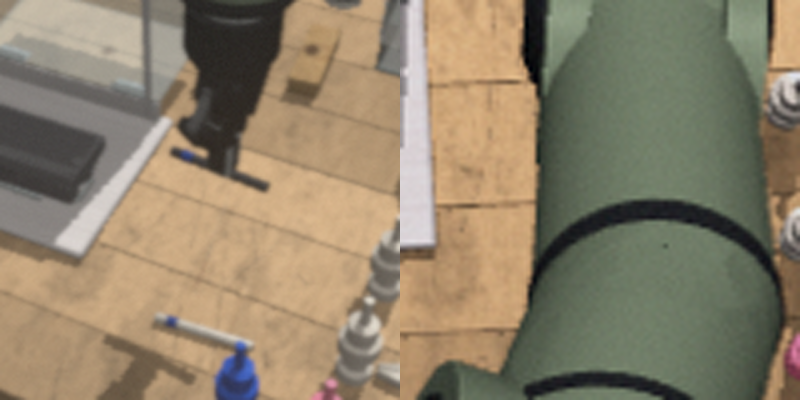

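Call:
{"api": "arm_command", "payload": {
  "targets": [
    [1,-35,1,0,0,-0.8],
    [2,-35,1,0,0,-0.8],
    [2,-35,1,0,0,-0.8],
    [3,-35,1,0,0,-0.8],
    [3,-35,1,0,0,-0.8],
    [4,-33,1,0,0,-0.8],
    [4,-30,0,0,0,-0.8],
    [0,0,0,0,0,0]
  ]
}}

```text
clock: 18.05
position: [0.5194, -0.0249, 0.1421]
tool_rot: [-3.135, 0.016, 0.016]
force: [-0.3, -0.9, -0.1]
grip_width: 0.0053
```

```bash
python3 - <<'E'
from h import *
plan((.526,-.0265,.09,.018),step=40)
E
```

```text
now [ 0.5194 -0.0249  0.1421] [-3.135  0.016  0.016] F [-0.3 -0.9 -0.1] w 0.0053 t 18.05 q7 [ 0.28 -0.46  0.34 -0.36]
[[4,1,26,-0.2,0.4,-0],[3,1,26,-0.2,0.4,-0]]
--
```

Call:
{"api": "arm_command", "payload": {
  "targets": [
    [4,1,26,-0.2,0.4,0],
    [3,1,26,-0.2,0.4,0],
    [0,0,0,0,0,0]
  ]
}}

```text
clock: 18.35
position: [0.5246, -0.0259, 0.086]
tool_rot: [-3.141, 0.005, 0.019]
force: [-0.4, -0.9, 0.4]
grip_width: 0.0055
```

Call:
{"api": "arm_command", "payload": {
  "targets": [
    [0,0,18,0,0,0],
    [0,0,18,0,0,0],
    [0,0,0,0,0,0]
  ]
}}

```text
clock: 18.65
position: [0.5234, -0.0268, 0.0492]
tool_rot: [-3.141, 0.008, 0.018]
force: [0.4, 0.1, 0.1]
grip_width: 0.0057
```

Call:
{"api": "arm_command", "payload": {
  "targets": [
    [0,0,0,0,0,0],
    [0,0,0,0,0,0],
    [0,0,-20,0,0,0],
    [0,0,-40,0,0,0],
    [0,0,-40,0,0,0],
    [0,0,0,0,0,0]
  ],
  "grip": 22
}}

```text
clock: 19.25
position: [0.5248, -0.0272, 0.1574]
tool_rot: [-3.141, 0.006, 0.017]
force: [-0.4, 0.0, -0.6]
grip_width: 0.0188
```

```bash
python3 - <<'E'
from h import *
f=grab('top'); tubes(f)
plan((.4295,-.2915,.12,.06),step=40)
E
```

```text
px [346.  238.4] [ 3.4 30.4] n 94 mid [ 0.4297 -0.2923  0.005 ] len 0.091 jaw yaw 0.062 rgb [157. 149. 149.]
px [365.  255.5] [7. 8.] n 62 mid [ 0.3763 -0.3455  0.005 ] len 0.024 jaw yaw -0.044 rgb [ 40.  76. 168.]
now [ 0.524  -0.0274  0.1555] [-3.141  0.008  0.017] F [-0.1 -0.5 -0.7] w 0.0193 t 19.3 q7 [ 0.29 -0.47  0.34 -0.35]
[[-14,37,5,-0,0.1,-0.3],[-14,37,5,-0,0.1,-0.3],[-15,37,5,-0,0.1,-0.3],[-15,37,5,-0,0.1,-0.3],[-15,37,5,-0,0.1,-0.3],[-15,37,5,-0,0.1,-0.3],[-16,37,5,-0,0.1,-0.3]]
--
```

Call:
{"api": "arm_command", "payload": {
  "targets": [
    [-14,37,2,0,0,-0.3],
    [-14,37,3,0,0,-0.3],
    [-14,37,4,0,0,-0.3],
    [-14,37,4,0,0,-0.3],
    [-14,36,4,0,0,-0.3],
    [-14,36,4,0,0,-0.3],
    [-13,33,4,0,0,-0.3],
    [0,0,0,0,0,0]
  ],
  "grip": 35
}}

```text
clock: 20.1
position: [0.43, -0.292, 0.1298]
tool_rot: [-3.14, 0.009, 0.058]
force: [0.3, 1.0, -0.8]
grip_width: 0.03
```

```bash
python3 - <<'E'
from h import *
plan((.4295,-.292,.075,.062),step=40)
E
```

```text
now [ 0.43   -0.292   0.1298] [-3.14   0.009  0.058] F [ 0.3  1.  -0.8] w 0.03 t 20.1 q7 [ 0.81 -0.45  0.36  0.2 ]
[[0,0,27,-0.1,0.3,-0.1],[-0,0,27,-0.1,0.3,-0.1]]
--
```

Call:
{"api": "arm_command", "payload": {
  "targets": [
    [0,0,27,0,0.3,0],
    [0,0,27,0,0.3,0],
    [0,0,20,0,0,0],
    [0,0,13,0,0,0],
    [0,0,0,0,0,0]
  ]
}}

```text
clock: 20.6
position: [0.4287, -0.2916, 0.0397]
tool_rot: [-3.139, -0.001, 0.056]
force: [-0.9, -0.1, 1.3]
grip_width: 0.0303
```

```bash
python3 - <<'E'
from h import *
plan((.4295,-.292,.0225,.062),step=40)
E
```

```text
now [ 0.4287 -0.2916  0.0397] [-3.139e+00 -1.000e-03  5.600e-02] F [-0.9 -0.1  1.3] w 0.0303 t 20.6 q7 [ 0.75 -0.36  0.47  0.11]
[[1,0,17,-0.2,-0.1,-0.4]]
--
```

Call:
{"api": "arm_command", "payload": {
  "targets": [
    [1,0,10,0,0,0],
    [0,0,7,0,0,0],
    [0,0,1,0,0,0]
  ]
}}

```text
clock: 20.9
position: [0.4308, -0.2913, 0.0218]
tool_rot: [-3.14, -0.003, 0.056]
force: [0.2, 0.1, 0.7]
grip_width: 0.0297
```

Call:
{"api": "arm_command", "payload": {
  "targets": [
    [0,0,0,0,0,0],
    [0,0,0,0,0,0],
    [0,0,0,0,0,0]
  ],
  "grip": 0
}}

```text
clock: 21.2
position: [0.4313, -0.2915, 0.0226]
tool_rot: [-3.14, -0.004, 0.056]
force: [-0.5, -0.1, -0.5]
grip_width: 0.007
```

Call:
{"api": "arm_command", "payload": {
  "targets": [
    [0,0,-20,0,0,0],
    [0,0,-40,0,0,0],
    [0,0,-40,0,0,0],
    [0,0,-30,0,0,0],
    [0,0,0,0,0,0]
  ]
}}

```text
clock: 21.7
position: [0.4305, -0.2914, 0.1579]
tool_rot: [-3.14, -0.003, 0.057]
force: [0.2, -0.7, -0.8]
grip_width: 0.0072
```

```bash
python3 - <<'E'
from h import *
plan((.533,-.0265,.15,.018),step=40)
E
```

```text
now [ 0.4305 -0.2914  0.1579] [-3.14e+00 -3.00e-03  5.70e-02] F [ 0.2 -0.7 -0.8] w 0.0072 t 21.7 q7 [ 0.84 -0.48  0.33  0.23]
[[17,-37,1,-0,-0,0.3],[17,-37,1,-0,-0,0.3],[16,-37,1,-0,-0,0.3],[16,-37,1,-0,-0,0.3],[16,-37,1,-0,-0,0.3],[16,-37,1,-0,-0,0.3],[16,-37,1,-0,-0,0.3]]
--
```

Call:
{"api": "arm_command", "payload": {
  "targets": [
    [17,-37,0,0,0,0.3],
    [17,-37,0,0,0,0.3],
    [16,-37,0,0,0,0.3],
    [16,-37,0,0,0,0.3],
    [16,-36,0,0,0,0.3],
    [15,-35,0,0,0,0.3],
    [12,-28,0,0,0,0.3],
    [0,0,0,0,0,0]
  ]
}}

```text
clock: 22.5
position: [0.5324, -0.033, 0.1576]
tool_rot: [3.141, -0.005, 0.012]
force: [-0.7, -0.8, -1.1]
grip_width: 0.0074
```

```bash
python3 - <<'E'
from h import *
plan((.534,-.0265,.09,.018),step=40)
E
```

```text
now [ 0.5324 -0.033   0.1576] [ 3.141 -0.005  0.012] F [-0.7 -0.8 -1.1] w 0.0074 t 22.5 q7 [ 0.31 -0.48  0.35 -0.36]
[[1,-3,34,0,-0.2,-0.2],[1,-3,34,0,-0.2,-0.2]]
--
```

Call:
{"api": "arm_command", "payload": {
  "targets": [
    [1,-3,34,0,-0.2,-0.2],
    [1,-3,34,0,-0.2,-0.2],
    [0,0,20,0,0,0],
    [0,0,16,0,0,0],
    [0,0,0,0,0,0]
  ]
}}

```text
clock: 23.0
position: [0.5339, -0.0283, 0.0492]
tool_rot: [3.14, 0.002, 0.02]
force: [-0.9, 0.1, 0.8]
grip_width: 0.0071
```

Call:
{"api": "arm_command", "payload": {
  "targets": [
    [0,0,0,0,0,0],
    [0,0,0,0,0,0],
    [0,0,-20,0,0,0],
    [0,0,-40,0,0,0],
    [0,0,-45,0,0,0],
    [0,0,-45,0,0,0],
    [0,0,0,0,0,0]
  ],
  "grip": 20
}}

```text
clock: 23.7
position: [0.5341, -0.0294, 0.2095]
tool_rot: [3.139, -0.002, 0.02]
force: [0.2, -0.7, -1.8]
grip_width: 0.0172
```

```bash
python3 - <<'E'
from h import *
plan((.44,.24,.22,-1.22),step=40)
E
```

```text
now [ 0.5341 -0.0294  0.2095] [ 3.139e+00 -2.000e-03  2.000e-02] F [ 0.2 -0.7 -1.8] w 0.0172 t 23.7 q7 [ 0.33 -0.52  0.3  -0.31]
[[-10,-30,-1,0,-0,7.9],[-14,-28,-1,0,-0,7.9],[-18,-26,-1,0,-0,7.9],[-21,-24,-1,0,-0,7.9],[-24,-21,-1,0,-0,7.9],[-27,-17,-1,0,-0,7.9],[-29,-13,-1,0,-0,7.9],[-30,-9,-1,0,-0,7.9]]
[[-31,-5,-1,0,-0,7.9]]
--
```

Call:
{"api": "arm_command", "payload": {
  "targets": [
    [-10,-27,0,0,0,7.9],
    [-13,-25,0,0,0,7.9],
    [-16,-23,0,0,0,7.9],
    [-18,-21,0,0,0,7.9],
    [-20,-18,0,0,0,7.9],
    [-22,-15,0,0,0,7.9],
    [-24,-11,0,0,0,7.9],
    [-24,-8,0,0,0,7.9]
  ],
  "grip": 100
}}

```text
clock: 24.5
position: [0.467, 0.1794, 0.2172]
tool_rot: [-3.127, -0.009, -1.134]
force: [1.3, -0.7, -0.1]
grip_width: 0.0854
```

Call:
{"api": "arm_command", "payload": {
  "targets": [
    [-10,-3,0,0,0,7.9],
    [0,0,0,0,0,0]
  ]
}}

```text
clock: 24.7
position: [0.4644, 0.1935, 0.2188]
tool_rot: [-3.123, -0.005, -1.276]
force: [0.5, -0.1, -0.0]
grip_width: 0.0852
```

```bash
python3 - <<'E'
from h import *
plan((.439,.193,.12,-1.242),step=40)
f=grab('top')
cv2.imwrite('pics/a8.png',cv2.resize(f['color'][170:260,200:380,::-1],(800,400),interpolation=2))
tubes(f)
E
```

```text
now [0.4644 0.1935 0.2188] [-3.123 -0.005 -1.276] F [ 0.5 -0.1 -0. ] w 0.0852 t 24.7 q7 [-0.29 -0.29  0.15 -1.94]
[[-2,9,33,-0.4,-0.1,-0.6],[-3,9,33,-0.4,-0.1,-0.6],[-3,8,33,-0.4,-0.1,-0.6]]
--
px [365.  255.5] [7. 8.] n 62 mid [ 0.3763 -0.3455  0.005 ] len 0.024 jaw yaw -0.044 rgb [ 41.  78. 172.]
```

View pics/a8.png

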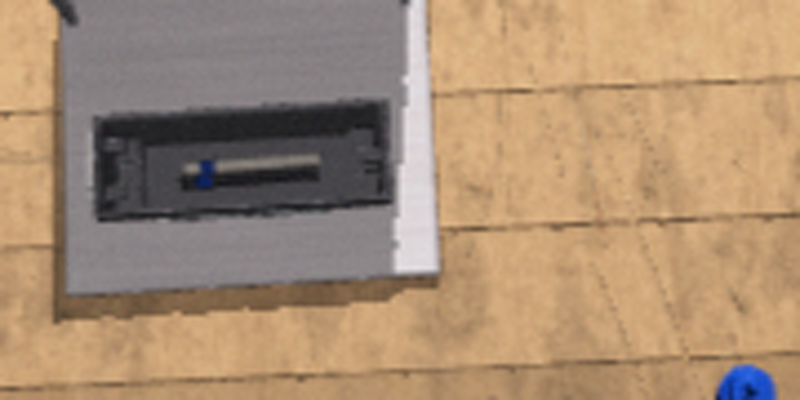

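```bash
python3 - <<'E'
from h import *
f=load('top')
P=cloud(f); m=(P[...,0]>.47)&(P[...,0]<.59)&(P[...,1]>-.15)&(P[...,1]<.09)&(P[...,2]>.053)&(P[...,2]<.068)
q=P[m][:,:2].astype(np.float32); print('lower',len(q),cv2.minAreaRect(q))
C=np.array([ray(f,200+u*.225,170+v*.225,.062) for u,v in((93,118),(388,100),(393,204),(97,219))]); print(C.round(4),C.mean(0))
E
```

```text
lower 439 ((0.5301303863525391, -0.024451844394207), (0.06922352313995361, 0.19767199456691742), 0.8586897850036621)
[[ 0.5604  0.0698  0.062 ]
 [ 0.5642 -0.1241  0.062 ]
 [ 0.4943 -0.125   0.062 ]
 [ 0.4928  0.0676  0.062 ]] [ 0.52792371 -0.02793464  0.062     ]
```

Call:
{"api": "arm_command", "payload": {
  "targets": [
    [-2,9,33,-0.4,-0.1,-0.6],
    [-3,9,33,-0.4,-0.1,-0.6],
    [-3,8,32,-0.4,0,-0.6],
    [0,0,0,0,0,0]
  ]
}}

```text
clock: 25.15
position: [0.4405, 0.1889, 0.1202]
tool_rot: [-3.139, -0.002, -1.223]
force: [-0.3, -0.1, 0.5]
grip_width: 0.0856
```

```bash
python3 - <<'E'
from h import *
plan((.439,.193,.07,-1.242),(.439,.193,.041,-1.242),step=40)
E
```

```text
now [0.4405 0.1889 0.1202] [-3.139e+00 -2.000e-03 -1.223e+00] F [-0.3 -0.1  0.5] w 0.0856 t 25.15 q7 [-0.33 -0.26  0.23 -1.98]
[[-2,0,25,-0.1,-0.1,0.5],[-2,0,25,-0.1,-0.1,0.5]]
--
[[0,-0,29,0,0,0]]
--
```

Call:
{"api": "arm_command", "payload": {
  "targets": [
    [-2,0,25,0,0,0.5],
    [-2,0,25,0,0,0.5],
    [0,0,18,0,0,0],
    [0,0,10,0,0,0],
    [0,0,0,0,0,0]
  ]
}}

```text
clock: 25.65
position: [0.4458, 0.1903, 0.0462]
tool_rot: [-3.131, -0.003, -1.234]
force: [-0.2, 0.2, 0.5]
grip_width: 0.0855
```

```bash
python3 - <<'E'
from h import *
plan((.439,.193,.041,-1.242),step=40)
f=grab('top'); P=cloud(f); m=(P[...,0]>.3)&(P[...,0]<.6)&(P[...,1]>.11)&(P[...,1]<.32)&(P[...,2]>.035)&(P[...,2]<.06)
q=P[m][:,:2].astype(np.float32); print('uppertray',len(q),cv2.minAreaRect(q))
E
```

```text
now [0.4458 0.1903 0.0462] [-3.131e+00 -3.000e-03 -1.234e+00] F [-0.2  0.2  0.5] w 0.0855 t 25.65 q7 [-0.38 -0.19  0.3  -2.05]
[[-5,6,5,-0.6,-0.1,0.5]]
--
uppertray 220 ((0.4446190297603607, 0.16204503178596497), (0.19949257373809814, 0.06243053823709488), 6.609681129455566)
```

Call:
{"api": "arm_command", "payload": {
  "targets": [
    [-4,6,5,-0.5,0,0.5],
    [0,0,0,0,0,0]
  ]
}}

```text
clock: 25.9
position: [0.4398, 0.1924, 0.0434]
tool_rot: [-3.137, -0.002, -1.243]
force: [-0.5, -0.2, 0.4]
grip_width: 0.0854
```

Call:
{"api": "arm_command", "payload": {
  "targets": [
    [0,0,0,0,0,0],
    [0,0,0,0,0,0],
    [0,0,0,0,0,0]
  ],
  "grip": 50,
  "grip_force": 35
}}

```text
clock: 26.2
position: [0.4403, 0.1928, 0.0449]
tool_rot: [-3.135, -0.002, -1.243]
force: [-0.8, 0.1, -0.6]
grip_width: 0.0674
```

Call:
{"api": "arm_command", "payload": {
  "targets": [
    [0,0,-15,0,0,0],
    [0,0,-25,0,0,0],
    [0,0,-35,0,0,0],
    [0,0,-40,0,0,0],
    [0,0,-40,0,0,0],
    [0,0,-10,0,0,0],
    [0,0,0,0,0,0]
  ]
}}

```text
clock: 26.9
position: [0.4382, 0.1923, 0.216]
tool_rot: [-3.137, -0.002, -1.241]
force: [0.7, -0.2, -1.4]
grip_width: 0.0674
```

```bash
python3 - <<'E'
from h import *
plan((.530,-.0245,.2,.017),step=35)
E
```

```text
now [0.4382 0.1923 0.216 ] [-3.137e+00 -2.000e-03 -1.241e+00] F [ 0.7 -0.2 -1.4] w 0.0674 t 26.9 q7 [-0.29 -0.32  0.15 -1.93]
[[23,-2,2,-0,-0,-7.2],[24,1,2,-0,-0,-7.2],[23,4,2,-0,-0,-7.2],[22,7,2,-0,-0,-7.2],[21,10,2,-0,-0,-7.2],[20,12,2,-0,-0,-7.2],[18,15,2,-0,-0,-7.2],[16,17,2,-0,-0,-7.2]]
[[14,19,2,-0,-0,-7.2],[11,21,2,-0,-0,-7.2]]
--
```

Call:
{"api": "arm_command", "payload": {
  "targets": [
    [23,-2,0,0,0,-7.2],
    [24,1,0,0,0,-7.2],
    [23,4,0,0,0,-7.2],
    [22,7,0,0,0,-7.2],
    [21,10,0,0,0,-7.2],
    [20,12,0,0,0,-7.2],
    [18,15,0,0,0,-7.2],
    [16,17,0,0,0,-7.2]
  ]
}}

```text
clock: 27.7
position: [0.512, 0.0177, 0.2051]
tool_rot: [3.139, 0.007, -0.191]
force: [0.2, 0.8, -1.2]
grip_width: 0.0675
```

Call:
{"api": "arm_command", "payload": {
  "targets": [
    [14,19,0,0,0,-7.2],
    [9,16,0,0,0,-7],
    [0,0,0,0,0,0]
  ]
}}

```text
clock: 28.0
position: [0.5296, -0.0249, 0.1993]
tool_rot: [-3.141, 0.014, 0.068]
force: [-0.7, 0.3, -1.2]
grip_width: 0.0673
```

```bash
python3 - <<'E'
from h import *
plan((.530,-.0245,.14,.017),step=35)
E
```

```text
now [ 0.5296 -0.0249  0.1993] [-3.141  0.014  0.068] F [-0.7  0.3 -1.2] w 0.0673 t 28.0 q7 [ 0.33 -0.53  0.31 -0.28]
[[1,-0,30,-0,0.4,1.5],[0,-0,30,-0,0.4,1.5]]
--
```

Call:
{"api": "arm_command", "payload": {
  "targets": [
    [1,0,30,0,0.4,1.5],
    [0,0,28,0,0.4,1.5],
    [0,0,0,0,0,0]
  ]
}}

```text
clock: 28.3
position: [0.5283, -0.0242, 0.1362]
tool_rot: [-3.14, 0.004, 0.009]
force: [0.1, 0.5, -1.0]
grip_width: 0.0669
```

```bash
python3 - <<'E'
from h import *
plan((.530,-.0245,.115,.017),step=35)
f=grab('scene'); cv2.imwrite('pics/a9.png',cv2.resize(f['color'][90:250,200:360,::-1],(600,600),interpolation=2))
E
```

```text
now [ 0.5283 -0.0242  0.1362] [-3.14   0.004  0.009] F [ 0.1  0.5 -1. ] w 0.0669 t 28.3 q7 [ 0.29 -0.48  0.37 -0.4 ]
[[2,0,21,-0.1,0.2,-0.5]]
--
```

View pics/a9.png

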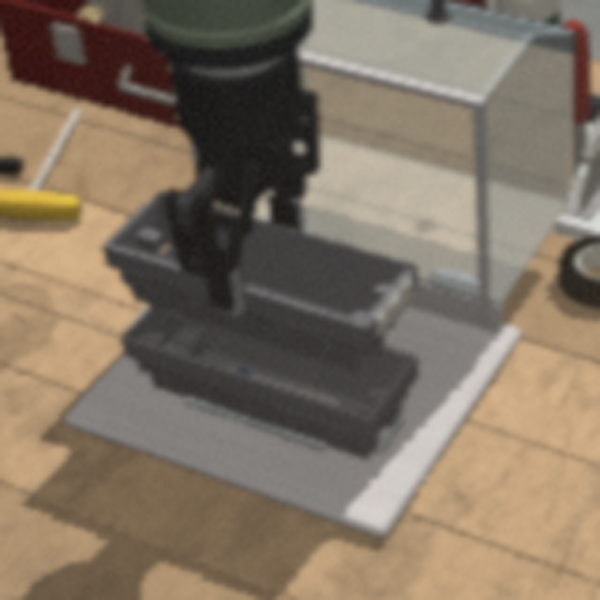

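Call:
{"api": "arm_command", "payload": {
  "targets": [
    [2,0,21,0,0.2,-0.5],
    [0,0,8,0,0,0],
    [0,0,0,0,0,0]
  ]
}}

```text
clock: 28.65
position: [0.532, -0.0225, 0.1104]
tool_rot: [-3.139, -0.002, 0.02]
force: [-0.3, -0.0, -0.7]
grip_width: 0.0671
```

```bash
python3 - <<'E'
from h import *
plan((.530,-.0245,.097,.017),step=35)
E
```

```text
now [ 0.532  -0.0225  0.1104] [-3.139e+00 -2.000e-03  2.000e-02] F [-0.3 -0.  -0.7] w 0.0671 t 28.65 q7 [ 0.27 -0.46  0.41 -0.42]
[[-2,2,13,-0.1,-0.1,0.2]]
--
```

Call:
{"api": "arm_command", "payload": {
  "targets": [
    [-2,2,6,0,0,0],
    [0,0,5,0,0,0],
    [0,0,3,0,0,0],
    [0,0,0,0,0,0]
  ]
}}

```text
clock: 29.05
position: [0.531, -0.0245, 0.098]
tool_rot: [-3.14, -0.005, 0.02]
force: [0.2, -0.2, -1.3]
grip_width: 0.0672
```

Call:
{"api": "arm_command", "payload": {
  "targets": [
    [-1,0,3,0,0,0],
    [0,0,3,0,0,0],
    [0,0,0,0,0,0]
  ]
}}

```text
clock: 29.35
position: [0.5317, -0.0246, 0.0962]
tool_rot: [3.141, -0.01, 0.019]
force: [-0.0, 0.5, -2.4]
grip_width: 0.067
```

Call:
{"api": "arm_command", "payload": {
  "targets": [
    [0,0,0,0,0,0],
    [0,0,0,0,0,0],
    [0,0,-20,0,0,0],
    [0,0,-45,0,0,0],
    [0,0,-45,0,0,0],
    [0,0,0,0,0,0]
  ],
  "grip": 100
}}

```text
clock: 29.95
position: [0.5302, -0.024, 0.2092]
tool_rot: [-3.141, -0.008, 0.02]
force: [0.8, -0.4, -1.5]
grip_width: 0.0854
```

```bash
python3 - <<'E'
from h import *
plan((.550,-.421,.2,.0),step=40)
E
```

```text
now [ 0.5302 -0.024   0.2092] [-3.141 -0.008  0.02 ] F [ 0.8 -0.4 -1.5] w 0.0854 t 29.95 q7 [ 0.33 -0.53  0.3  -0.33]
[[1,40,1,-0,-0,0.1],[1,40,1,-0,-0,0.1],[1,40,1,-0,-0,0.1],[1,40,1,-0,-0,0.1],[2,40,1,-0,-0,0.1],[2,40,1,-0,-0,0.1],[2,40,1,-0,-0,0.1],[2,40,1,-0,-0,0.1]]
[[2,40,1,-0,-0,0.1],[2,40,1,-0,-0,0.1]]
--
```

```bash
python3 - <<'E'
from h import *
f=grab('top')
plan((.551,-.4215,.2,1.587),step=40)
E
```

```text
now [ 0.5293 -0.0243  0.2069] [-3.141 -0.005  0.02 ] F [ 0.  -0.7 -0.5] w 0.0853 t 30.0 q7 [ 0.33 -0.53  0.3  -0.33]
[[1,33,1,0,-0,-7.5],[-3,33,1,0,-0,-7.5],[-7,32,1,0,-0,-7.5],[-12,31,1,0,-0,-7.5],[-16,29,1,0,-0,-7.5],[-19,27,1,0,-0,-7.5],[-23,24,1,0,-0,-7.5],[-26,21,1,0,-0,-7.5]]
[[-28,18,1,0,-0,-7.5],[-30,14,1,0,-0,-7.5],[-32,10,1,0,-0,-7.5],[-33,6,1,0,-0,-7.5]]
--
```

Call:
{"api": "arm_command", "payload": {
  "targets": [
    [1,33,0,0,0,-7.5],
    [-3,33,0,0,0,-7.5],
    [-7,32,0,0,0,-7.5],
    [-12,31,0,0,0,-7.5],
    [-16,29,0,0,0,-7.5],
    [-19,27,0,0,0,-7.5],
    [-23,24,0,0,0,-7.5],
    [-26,21,0,0,0,-7.5]
  ],
  "grip": 65
}}

```text
clock: 30.8
position: [0.5457, -0.2928, 0.1992]
tool_rot: [-3.139, -0.005, 1.113]
force: [0.6, -0.3, -1.3]
grip_width: 0.0556
```

Call:
{"api": "arm_command", "payload": {
  "targets": [
    [-28,18,0,0,0,-7.5],
    [-30,14,0,0,0,-7.5],
    [-30,10,0,0,0,-7.5],
    [-20,4,0,0,0,-7.5],
    [0,0,0,0,0,0]
  ]
}}

```text
clock: 31.3
position: [0.5572, -0.4199, 0.1896]
tool_rot: [-3.135, -0.011, 1.657]
force: [-0.2, 0.9, -0.7]
grip_width: 0.0555
```

```bash
python3 - <<'E'
from h import *
f=grab('top'); P=cloud(f)
m=(P[...,0]>.46)&(P[...,0]<.6)&(P[...,1]>-.15)&(P[...,1]<.09)&(P[...,2]>.093)&(P[...,2]<.112)
q=P[m]; print('upper',len(q),cv2.minAreaRect(q[:,:2].astype(np.float32)))
for s,mm in(('y+',q[:,1]>.05),('y-',q[:,1]<-.1),('x+',q[:,0]>.553),('x-',q[:,0]<.507)): print(s,mm.sum(),np.median(q[mm],0).round(4))
plan((.551,-.4215,.14,1.587),step=40)
g=grab('scene')
cv2.imwrite('pics/a10.png',np.hstack([cv2.resize(g['color'][120:240,200:320,::-1],(400,400),interpolation=2),cv2.resize(g['color'][200:320,340:460,::-1],(400,400),interpolation=2)]))
E
```

```text
upper 487 ((0.5338640809059143, -0.029058948159217834), (0.07086384296417236, 0.19646522402763367), 1.1571894884109497)
y+ 95 [0.5317 0.0641 0.1012]
y- 117 [ 0.535  -0.1197  0.1008]
x+ 208 [ 0.5634 -0.0313  0.1006]
x- 165 [ 0.5014 -0.0237  0.1016]
now [ 0.5573 -0.4183  0.1896] [-3.135 -0.011  1.654] F [-0.4  0.1 -0.4] w 0.0554 t 31.35 q7 [ 1.02 -0.82  0.61  1.79]
[[-2,-3,25,-0.2,-0.3,1.9],[-2,-3,25,-0.2,-0.3,1.9]]
--
```

View pics/a10.png

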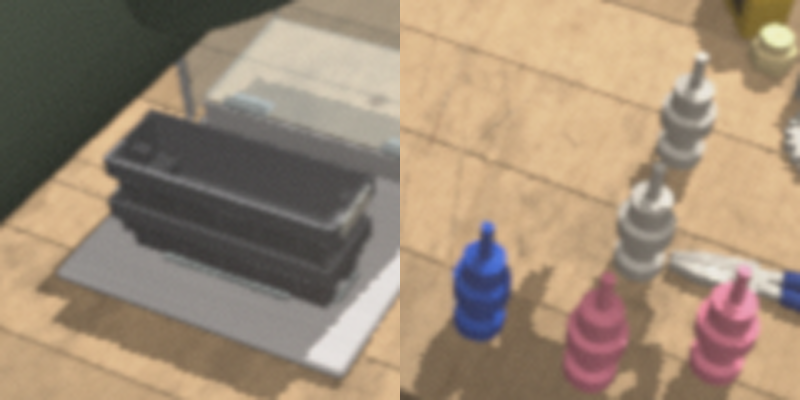

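Call:
{"api": "arm_command", "payload": {
  "targets": [
    [-2,-3,25,0,-0.3,1.9],
    [-2,-3,25,0,-0.3,1.9],
    [0,0,0,0,0,0]
  ]
}}

```text
clock: 31.7
position: [0.5524, -0.4168, 0.1388]
tool_rot: [-3.135, -0.001, 1.583]
force: [0.1, 0.7, -0.5]
grip_width: 0.0556
```

```bash
python3 - <<'E'
from h import *
plan((.5515,-.4215,.09,1.587),(.5515,-.4215,.044,1.587),step=40)
E
```

```text
now [ 0.5524 -0.4168  0.1388] [-3.135e+00 -1.000e-03  1.583e+00] F [ 0.1  0.7 -0.5] w 0.0556 t 31.7 q7 [ 1.   -0.77  0.64  1.68]
[[-2,-0,24,-0.2,-0,-0.1],[-2,-0,24,-0.2,-0,-0.1]]
--
[[0,-0,23,0,0,0],[0,-0,23,0,0,0]]
--
```

Call:
{"api": "arm_command", "payload": {
  "targets": [
    [-2,0,24,-0.2,0,0],
    [-2,0,24,-0.2,0,0],
    [0,0,0,0,0,0]
  ]
}}

```text
clock: 32.0
position: [0.5545, -0.4176, 0.0929]
tool_rot: [3.139, -0.001, 1.585]
force: [-0.4, 0.7, 0.8]
grip_width: 0.0548
```

```bash
python3 - <<'E'
from h import *
plan((.5515,-.4215,.044,1.587),step=40)
E
```

```text
now [ 0.5545 -0.4176  0.0929] [ 3.139e+00 -1.000e-03  1.585e+00] F [-0.4  0.7  0.8] w 0.0548 t 32.0 q7 [ 0.99 -0.75  0.68  1.66]
[[-2,-2,24,0.1,-0,-0.1],[-2,-2,24,0.1,-0,-0.1]]
--
```

Call:
{"api": "arm_command", "payload": {
  "targets": [
    [-3,-2,24,0.1,0,0],
    [-3,-2,24,0.1,0,0],
    [0,0,2,0,0,0]
  ]
}}

```text
clock: 32.3
position: [0.5533, -0.4227, 0.0463]
tool_rot: [3.138, 0.001, 1.586]
force: [0.8, 0.9, 0.5]
grip_width: 0.0554
```

Call:
{"api": "arm_command", "payload": {
  "targets": [
    [0,0,0,0,0,0],
    [0,0,0,0,0,0],
    [0,0,0,0,0,0],
    [0,0,0,0,0,0]
  ],
  "grip": 10,
  "grip_force": 40
}}

```text
clock: 32.7
position: [0.555, -0.4223, 0.0497]
tool_rot: [3.136, 0.002, 1.586]
force: [-0.1, 0.9, -1.5]
grip_width: 0.0337
```

Call:
{"api": "arm_command", "payload": {
  "targets": [
    [0,0,-15,0,0,0],
    [0,0,-25,0,0,0],
    [0,0,-35,0,0,0],
    [0,0,-40,0,0,0],
    [0,0,-35,0,0,0],
    [0,0,0,0,0,0]
  ]
}}

```text
clock: 33.3
position: [0.5543, -0.4211, 0.2117]
tool_rot: [3.134, 0.002, 1.587]
force: [1.4, 0.6, -2.6]
grip_width: 0.0335
```

```bash
python3 - <<'E'
from h import *
plan((.532,.007,.19,1.587),step=35)
E
```

```text
now [ 0.5543 -0.4211  0.2117] [3.134e+00 2.000e-03 1.587e+00] F [ 1.4  0.6 -2.6] w 0.0335 t 33.3 q7 [ 1.03 -0.81  0.59  1.74]
[[33,-1,2,0,0,0],[33,-1,2,0,0,0],[33,-1,2,0,0,0],[33,-1,2,0,0,0],[33,-1,2,0,0,0],[33,-1,2,0,0,0],[33,-1,2,0,0,0],[33,-1,2,0,0,0]]
[[33,-1,2,0,0,0],[33,-1,2,0,0,0],[33,-1,2,0,0,0],[33,-1,2,0,0,0],[33,-1,2,0,0,0]]
--
```

Call:
{"api": "arm_command", "payload": {
  "targets": [
    [33,-1,0,0,0,0],
    [33,-1,0,0,0,0],
    [33,-1,0,0,0,0],
    [33,-1,0,0,0,0],
    [33,-1,0,0,0,0],
    [33,-1,0,0,0,0],
    [33,-1,0,0,0,0],
    [33,-1,0,0,0,0]
  ]
}}

```text
clock: 34.1
position: [0.5399, -0.1527, 0.2154]
tool_rot: [3.131, 0.008, 1.58]
force: [-0.4, 0.1, -2.3]
grip_width: 0.0335
```

Call:
{"api": "arm_command", "payload": {
  "targets": [
    [33,-1,0,0,0,0],
    [33,-1,0,0,0,0],
    [33,-1,0,0,0,0],
    [30,-1,0,0,0,0],
    [20,0,0,0,0,0],
    [0,0,0,0,0,0]
  ]
}}

```text
clock: 34.7
position: [0.532, 0.0072, 0.2175]
tool_rot: [3.128, 0.009, 1.586]
force: [-0.5, -0.7, -1.7]
grip_width: 0.0336
```

```bash
python3 - <<'E'
from h import *
plan((.535,.007,.16,1.587),step=30)
E
```

```text
now [0.532  0.0072 0.2175] [3.128 0.009 1.586] F [-0.5 -0.7 -1.7] w 0.0336 t 34.7 q7 [ 0.52 -0.91  0.53  0.97]
[[0,1,29,0.4,0.3,-0],[-0,1,29,0.4,0.3,-0]]
--
```

Call:
{"api": "arm_command", "payload": {
  "targets": [
    [0,1,29,0.4,0.3,0],
    [0,1,29,0.4,0.3,0],
    [0,0,0,0,0,0]
  ]
}}

```text
clock: 35.0
position: [0.5351, 0.0065, 0.16]
tool_rot: [3.14, 0.0, 1.587]
force: [-0.0, 0.3, -2.2]
grip_width: 0.0334
```

```bash
python3 - <<'E'
from h import *
plan((.535,.007,.135,1.587),step=30)
f=grab('scene'); cv2.imwrite('pics/a11.png',cv2.resize(f['color'][80:240,200:360,::-1],(600,600),interpolation=2))
E
```

```text
now [0.5351 0.0065 0.16  ] [3.14  0.    1.587] F [-0.   0.3 -2.2] w 0.0334 t 35.0 q7 [ 0.48 -0.85  0.6   0.92]
[[1,-0,25,0.1,0,0]]
--
```

View pics/a11.png

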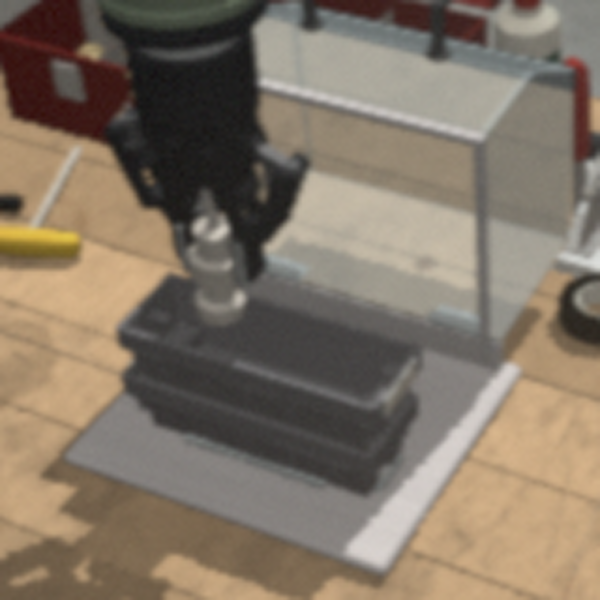

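Head upright and over the tray, heading in (12 views used).

Call:
{"api": "arm_command", "payload": {
  "targets": [
    [1,0,24,0,0,0],
    [0,0,18,0,0,0],
    [0,0,5,0,0,0],
    [0,0,0,0,0,0]
  ]
}}

```text
clock: 35.45
position: [0.538, 0.0068, 0.118]
tool_rot: [3.132, 0.002, 1.586]
force: [-0.3, -1.7, -2.5]
grip_width: 0.0336
```

```bash
python3 - <<'E'
from h import *
plan((.535,.007,.106,1.587),step=30)
E
```

```text
now [0.538  0.0068 0.118 ] [3.132e+00 2.000e-03 1.586e+00] F [-0.3 -1.7 -2.5] w 0.0336 t 35.45 q7 [ 0.44 -0.8   0.68  0.86]
[[0,-3,12,0.5,0.1,-0.1]]
--
```

Call:
{"api": "arm_command", "payload": {
  "targets": [
    [0,-3,6,0.4,0,0],
    [0,-1,5,0,0,0],
    [0,0,2,0,0,0],
    [0,0,0,0,0,0]
  ]
}}

```text
clock: 35.85
position: [0.5348, 0.0066, 0.1062]
tool_rot: [3.137, 0.002, 1.585]
force: [0.5, -0.0, -1.7]
grip_width: 0.0334
```

Call:
{"api": "arm_command", "payload": {
  "targets": [
    [0,0,2,0,0,0],
    [0,0,2,0,0,0],
    [0,0,0,0,0,0]
  ]
}}

```text
clock: 36.15
position: [0.5354, 0.0067, 0.1026]
tool_rot: [3.136, 0.002, 1.585]
force: [-0.3, 0.1, 2.8]
grip_width: 0.034
```

Call:
{"api": "arm_command", "payload": {
  "targets": [
    [0,0,0,0,0,0],
    [0,0,0,0,0,0],
    [0,0,-15,0,0,0],
    [0,0,-30,0,0,0],
    [0,0,-45,0,0,0],
    [0,0,-25,0,0,0],
    [0,0,0,0,0,0]
  ],
  "grip": 52
}}

```text
clock: 36.85
position: [0.5342, 0.0083, 0.2254]
tool_rot: [3.137, 0.001, 1.588]
force: [0.2, 0.5, -0.5]
grip_width: 0.0445
```

```bash
python3 - <<'E'
from h import *
plan((.452,-.422,.2,1.587),step=40)
E
```

```text
now [0.5342 0.0083 0.2254] [3.137e+00 1.000e-03 1.588e+00] F [ 0.2  0.5 -0.5] w 0.0445 t 36.85 q7 [ 0.53 -0.92  0.51  0.99]
[[-39,-8,2,0,0,0],[-39,-8,2,0,0,0],[-39,-8,2,0,0,0],[-39,-8,2,0,0,0],[-39,-8,2,0,0,0],[-39,-8,2,0,0,0],[-39,-8,2,0,0,0],[-39,-8,2,0,0,0]]
[[-39,-8,2,0,0,0],[-39,-8,2,0,0,0],[-39,-8,2,0,0,0]]
--
```

Call:
{"api": "arm_command", "payload": {
  "targets": [
    [-39,-8,1,0,0,0],
    [-39,-8,1,0,0,0],
    [-39,-8,1,0,0,0],
    [-39,-8,1,0,0,0],
    [-39,-8,1,0,0,0],
    [-39,-8,1,0,0,0],
    [-39,-8,1,0,0,0],
    [-39,-8,1,0,0,0]
  ],
  "grip": 65
}}

```text
clock: 37.65
position: [0.475, -0.3096, 0.2214]
tool_rot: [3.132, -0.001, 1.6]
force: [0.9, 1.0, 0.7]
grip_width: 0.0555
```

Call:
{"api": "arm_command", "payload": {
  "targets": [
    [-39,-8,1,0,0,0],
    [-38,-7,1,0,0,0],
    [-25,-6,1,0,0,0],
    [0,0,0,0,0,0]
  ]
}}

```text
clock: 38.05
position: [0.4522, -0.4216, 0.2181]
tool_rot: [3.133, -0.001, 1.593]
force: [-0.2, 0.0, -0.9]
grip_width: 0.0554
```

```bash
python3 - <<'E'
from h import *
f=grab('top'); P=cloud(f)
for n,(x,y,z0) in{'placed':(.533,.007,.055)}.items():
  for lo,hi in((.054,.072),(.08,.1)):
    m=(abs(P[...,0]-x)<.04)&(abs(P[...,1]-y)<.04)&(P[...,2]>z0+lo)&(P[...,2]<z0+hi); q=P[m]
    if len(q): print(n,lo,len(q),q.min(0).round(3),q.max(0).round(3),np.median(q,0).round(3))
m=(P[...,0]>.46)&(P[...,0]<.6)&(P[...,1]>-.15)&(P[...,1]<.09)&(P[...,2]>.095)&(P[...,2]<.106)
q=P[m]; print('upper',len(q),cv2.minAreaRect(q[:,:2].astype(np.float32)))
plan((.451,-.4235,.14,1.587),step=40)
E
```

```text
placed 0.054 55 [ 0.52  -0.012  0.109] [0.545 0.018 0.127] [0.529 0.003 0.123]
placed 0.08 7 [0.529 0.002 0.136] [0.536 0.008 0.154] [0.53  0.005 0.149]
upper 427 ((0.5336195230484009, -0.028981536626815796), (0.07041390985250473, 0.19671373069286346), 1.010854959487915)
now [ 0.4529 -0.4198  0.2183] [ 3.133e+00 -1.000e-03  1.595e+00] F [-0.1 -0.  -0.3] w 0.0552 t 38.1 q7 [ 1.21 -0.85  0.55  1.8 ]
[[-2,-1,39,0.2,-0,0.2],[-2,-1,39,0.2,-0,0.2]]
--
```

Call:
{"api": "arm_command", "payload": {
  "targets": [
    [-2,-1,39,0.2,0,0.2],
    [-2,-1,38,0.2,0,0.2],
    [0,0,0,0,0,0]
  ]
}}

```text
clock: 38.4
position: [0.4529, -0.4215, 0.1413]
tool_rot: [3.138, -0.001, 1.59]
force: [-0.2, -0.4, 0.7]
grip_width: 0.0556
```

```bash
python3 - <<'E'
from h import *
plan((.451,-.4235,.1,1.587),(.451,-.4235,.047,1.587),step=40)
E
```

```text
now [ 0.4529 -0.4215  0.1413] [ 3.138e+00 -1.000e-03  1.590e+00] F [-0.2 -0.4  0.7] w 0.0556 t 38.4 q7 [ 1.17 -0.79  0.63  1.73]
[[-1,-1,21,0.1,-0,0.1],[-1,-1,21,0.1,-0,0.1]]
--
[[0,-0,27,0,0,0],[0,-0,27,0,0,0]]
--
```

Call:
{"api": "arm_command", "payload": {
  "targets": [
    [-1,-1,21,0.1,0,0],
    [-1,-1,21,0.1,0,0],
    [0,0,0,0,0,0]
  ]
}}

```text
clock: 38.7
position: [0.4535, -0.4215, 0.1019]
tool_rot: [3.139, -0.0, 1.593]
force: [-0.5, -0.0, -0.5]
grip_width: 0.0554
```

Call:
{"api": "arm_command", "payload": {
  "targets": [
    [-1,-1,25,0,0,0],
    [-1,-1,24,0,0,0],
    [0,0,2,0,0,0]
  ]
}}

```text
clock: 39.0
position: [0.4544, -0.4238, 0.0545]
tool_rot: [3.134, 0.003, 1.594]
force: [-1.1, -0.3, -0.9]
grip_width: 0.0557
```

Call:
{"api": "arm_command", "payload": {
  "targets": [
    [0,0,0,0,0,0],
    [0,0,0,0,0,0],
    [0,0,0,0,0,0],
    [0,0,0,0,0,0]
  ],
  "grip": 10,
  "grip_force": 40
}}

```text
clock: 39.4
position: [0.4565, -0.4242, 0.0596]
tool_rot: [3.131, 0.005, 1.594]
force: [-0.2, 0.4, -3.0]
grip_width: 0.0331
```

Call:
{"api": "arm_command", "payload": {
  "targets": [
    [0,0,-15,0,0,0],
    [0,0,-25,0,0,0],
    [0,0,-35,0,0,0],
    [0,0,-40,0,0,0],
    [0,0,-45,0,0,0],
    [0,0,0,0,0,0]
  ]
}}

```text
clock: 40.0
position: [0.4548, -0.4221, 0.2317]
tool_rot: [3.13, 0.005, 1.596]
force: [1.7, -0.3, -1.9]
grip_width: 0.0328
```

```bash
python3 - <<'E'
from h import *
plan((.535,-.062,.21,1.587),step=35)
E
```

```text
now [ 0.4548 -0.4221  0.2317] [3.13  0.005 1.596] F [ 1.7 -0.3 -1.9] w 0.0328 t 40.0 q7 [ 1.21 -0.86  0.54  1.81]
[[33,8,2,0.1,0,0],[33,8,2,0.1,0,0],[33,8,2,0.1,0,0],[33,8,2,0.1,0,0],[33,8,2,0.1,0,0],[33,8,2,0.1,0,0],[33,8,2,0.1,0,0],[33,8,2,0.1,0,0]]
[[33,8,2,0.1,0,0],[33,8,2,0.1,0,0],[33,8,2,0.1,0,0]]
--
```

Call:
{"api": "arm_command", "payload": {
  "targets": [
    [33,8,0,0,0,0],
    [33,8,0,0,0,0],
    [33,8,0,0,0,0],
    [33,8,0,0,0,0],
    [33,8,0,0,0,0],
    [33,8,0,0,0,0],
    [33,8,0,0,0,0],
    [33,8,0,0,0,0]
  ]
}}

```text
clock: 40.8
position: [0.5117, -0.1516, 0.2368]
tool_rot: [3.127, 0.012, 1.589]
force: [1.1, 0.5, -2.0]
grip_width: 0.0328
```

Call:
{"api": "arm_command", "payload": {
  "targets": [
    [33,8,0,0,0,0],
    [28,8,0,0,0,0],
    [20,6,0,0,0,0],
    [0,0,0,0,0,0]
  ]
}}

```text
clock: 41.2
position: [0.5324, -0.0611, 0.2391]
tool_rot: [3.124, 0.012, 1.596]
force: [0.3, 0.4, -2.0]
grip_width: 0.0328
```

```bash
python3 - <<'E'
from h import *
plan((.537,-.061,.17,1.587),step=32)
f=grab('scene'); cv2.imwrite('pics/a12.png',cv2.resize(f['color'][80:240,200:360,::-1],(600,600),interpolation=2))
E
```

```text
now [ 0.5324 -0.0611  0.2391] [3.124 0.012 1.596] F [ 0.3  0.4 -2. ] w 0.0328 t 41.2 q7 [ 0.67 -0.93  0.51  1.13]
[[0,1,23,0.3,0.2,0.2],[0,1,23,0.3,0.2,0.2],[0,1,23,0.3,0.2,0.2]]
--
```

View pics/a12.png

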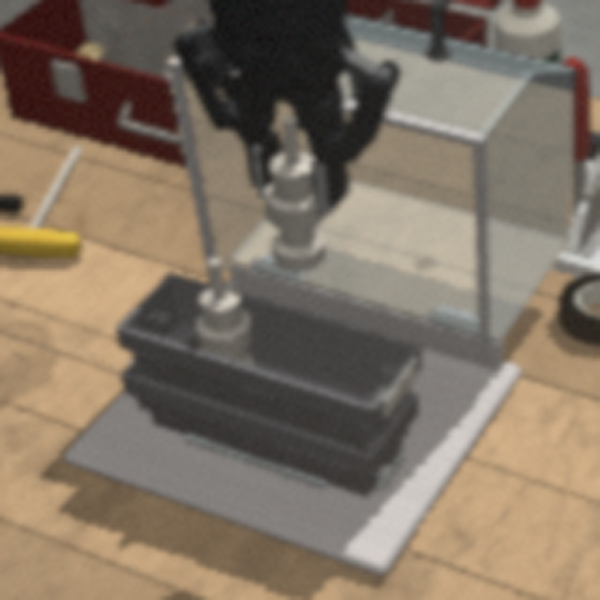

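Head 1 stands upright in the tray; head 2 held upright.

Call:
{"api": "arm_command", "payload": {
  "targets": [
    [0,1,23,0.3,0.2,0.2],
    [0,1,23,0.3,0.2,0.2],
    [0,1,23,0.3,0.2,0.2],
    [0,0,0,0,0,0]
  ]
}}

```text
clock: 41.65
position: [0.5355, -0.0668, 0.1697]
tool_rot: [3.14, 0.004, 1.581]
force: [-1.0, -0.2, -2.5]
grip_width: 0.0329
```

```bash
python3 - <<'E'
from h import *
plan((.537,-.061,.13,1.587),step=22)
E
```

```text
now [ 0.5355 -0.0668  0.1697] [3.14  0.004 1.581] F [-1.  -0.2 -2.5] w 0.0329 t 41.65 q7 [ 0.62 -0.86  0.59  1.06]
[[3,1,20,0.1,0.1,-0.2],[3,1,20,0.1,0.1,-0.2]]
--
```

Call:
{"api": "arm_command", "payload": {
  "targets": [
    [3,1,20,0,0.1,-0.2],
    [3,0,20,0,0.1,-0.2],
    [0,0,4,0,0,0],
    [0,0,0,0,0,0]
  ]
}}

```text
clock: 42.05
position: [0.5374, -0.0638, 0.1287]
tool_rot: [3.137, 0.003, 1.585]
force: [-0.4, 0.5, -1.6]
grip_width: 0.0331
```

```bash
python3 - <<'E'
from h import *
plan((.537,-.061,.1155,1.587),step=22)
E
```

```text
now [ 0.5374 -0.0638  0.1287] [3.137e+00 3.000e-03 1.585e+00] F [-0.4  0.5 -1.6] w 0.0331 t 42.05 q7 [ 0.58 -0.81  0.66  1.01]
[[3,-0,13,0.3,0.2,-0.1]]
--
```

Call:
{"api": "arm_command", "payload": {
  "targets": [
    [2,0,6,0.2,0.1,0],
    [1,0,5,0,0,0],
    [0,0,4,0,0,0],
    [0,0,0,0,0,0]
  ]
}}

```text
clock: 42.45
position: [0.5385, -0.0617, 0.1157]
tool_rot: [3.137, 0.002, 1.584]
force: [-0.3, 0.6, -2.0]
grip_width: 0.0329
```

Call:
{"api": "arm_command", "payload": {
  "targets": [
    [0,0,2,0,0,0],
    [0,0,0,0,0,0]
  ]
}}

```text
clock: 42.65
position: [0.5387, -0.0617, 0.1137]
tool_rot: [3.137, 0.002, 1.584]
force: [-0.5, -0.1, -1.9]
grip_width: 0.0331
```

Call:
{"api": "arm_command", "payload": {
  "targets": [
    [0,0,2,0,0,0],
    [0,0,2,0,0,0],
    [0,0,0,0,0,0]
  ]
}}

```text
clock: 42.95
position: [0.5406, -0.0612, 0.1116]
tool_rot: [3.133, 0.003, 1.584]
force: [-1.7, -2.1, 4.5]
grip_width: 0.0329
```

Contact (+4.5 N). Release and retreat; then turn for the handle.

Call:
{"api": "arm_command", "payload": {
  "targets": [
    [0,0,0,0,0,0],
    [0,0,0,0,0,0],
    [0,0,-15,0,0,0],
    [0,0,-30,0,0,0],
    [0,0,-45,0,0,0],
    [0,0,-45,0,0,0],
    [0,0,-20,0,0,0],
    [0,0,0,0,0,0]
  ],
  "grip": 52
}}

```text
clock: 43.75
position: [0.5383, -0.059, 0.2769]
tool_rot: [3.133, 0.001, 1.587]
force: [-0.1, 0.9, 0.2]
grip_width: 0.0447
```

```bash
python3 - <<'E'
from h import *
plan((.55,-.027,.36,.012),(.713,-.0275,.36,.012),step=40)
E
```

```text
now [ 0.5383 -0.059   0.2769] [3.133e+00 1.000e-03 1.587e+00] F [-0.1  0.9  0.2] w 0.0447 t 43.75 q7 [ 0.68 -0.95  0.45  1.17]
[[3,1,-7,0,-0,7.5],[3,1,-7,0,-0,7.5],[3,0,-7,0,-0,7.5],[3,-0,-7,0,-0,7.5],[3,-0,-7,0,-0,7.5],[3,-1,-7,0,-0,7.5],[3,-1,-7,0,-0,7.5],[2,-1,-7,0,-0,7.5]]
[[2,-2,-7,0,-0,7.5],[2,-2,-7,0,-0,7.5],[2,-2,-7,0,-0,7.5],[1,-2,-7,0,-0,7.5]]
--
[[33,0,0,0,0,0],[33,0,0,0,0,0],[33,0,0,0,0,0],[33,0,0,0,0,0],[33,0,0,0,0,0]]
--
```

Call:
{"api": "arm_command", "payload": {
  "targets": [
    [3,1,-10,0,0,7.5],
    [3,1,-10,0,0,7.5],
    [3,0,-10,0,0,7.5],
    [3,0,-10,0,0,7.5],
    [3,0,-10,0,0,7.5],
    [3,-1,-10,0,0,7.5],
    [3,-1,-10,0,0,7.5],
    [2,-1,-7,0,0,7.5]
  ],
  "grip": 40
}}

```text
clock: 44.55
position: [0.544, -0.0355, 0.3575]
tool_rot: [3.141, -0.005, 0.504]
force: [-0.2, 0.2, 0.6]
grip_width: 0.034
```

Call:
{"api": "arm_command", "payload": {
  "targets": [
    [2,-2,-7,0,0,7.5],
    [2,-2,-7,0,0,7.5],
    [2,-2,-7,0,0,7.5],
    [1,-2,-2,0,0,6],
    [0,0,0,0,0,0]
  ]
}}

```text
clock: 45.05
position: [0.5468, -0.0237, 0.3823]
tool_rot: [-3.139, -0.003, -0.015]
force: [0.7, -0.0, 0.1]
grip_width: 0.0344
```

```bash
python3 - <<'E'
from h import *
plan((.713,-.0275,.36,.012),step=40)
f=grab('scene'); cv2.imwrite('pics/a13.png',cv2.resize(f['color'][50:230,200:380,::-1],(600,600),interpolation=2))
g=grab('top'); P=cloud(g)
m=(P[...,0]>.49)&(P[...,0]<.57)&(P[...,1]>-.12)&(P[...,1]<.06)&(P[...,2]>.135)&(P[...,2]<.17); q=P[m]; print(len(q),q.round(3)[:20].tolist())
E
```

```text
now [ 0.5468 -0.0237  0.3823] [-3.139e+00 -3.000e-03 -1.500e-02] F [ 0.7 -0.   0.1] w 0.0344 t 45.05 q7 [ 0.42 -0.64  0.2  -0.27]
[[33,0,5,-0,-0,-0.3],[33,0,5,-0,-0,-0.3],[33,1,5,-0,-0,-0.3],[33,1,4,-0,-0,-0.3],[33,1,4,-0,-0,-0.3]]
--
0 []
```

View pics/a13.png

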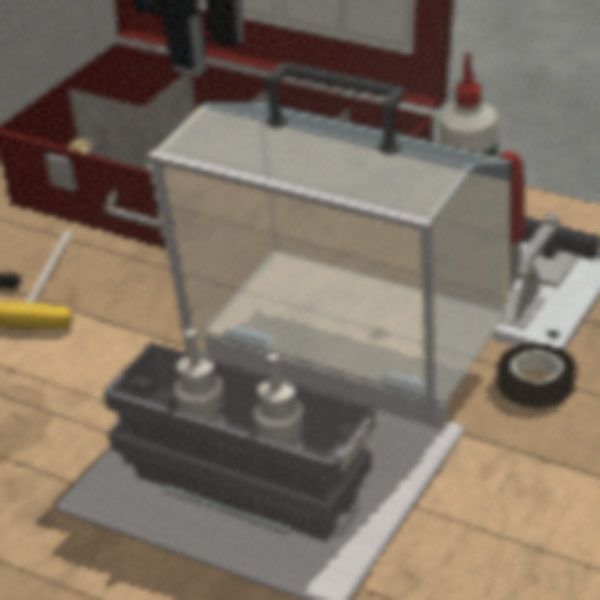

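Call:
{"api": "arm_command", "payload": {
  "targets": [
    [33,0,4,0,0,-0.3],
    [33,0,4,0,0,-0.3],
    [33,1,4,0,0,-0.3],
    [33,1,4,0,0,-0.3],
    [30,1,4,0,0,-0.3],
    [0,0,0,0,0,0]
  ]
}}

```text
clock: 45.75
position: [0.7131, -0.0284, 0.3591]
tool_rot: [-3.14, 0.0, 0.035]
force: [0.1, 0.9, -0.0]
grip_width: 0.0343
```

```bash
python3 - <<'E'
from h import *
f=load('scene')
for y in(-.028,.02,-.076): print(proj(f,[.7154,y,.2692]).round(1))
plan((.7145,-.0285,.31,.012),(.7145,-.0285,.276,.012),step=40)
E
```

```text
[304.1  74.8]
[287.2  70.9]
[321.6  78.7]
now [ 0.7131 -0.0284  0.3591] [-3.14   0.     0.035] F [ 0.1  0.9 -0. ] w 0.0343 t 45.75 q7 [ 0.27 -0.59  0.35 -0.24]
[[1,0,25,-0.1,0,0.7],[1,0,25,-0.1,0,0.7]]
--
[[0,-0,34,0,0,0]]
--
```

Call:
{"api": "arm_command", "payload": {
  "targets": [
    [1,0,25,0,0,0.7],
    [1,0,25,0,0,0.7],
    [0,0,15,0,0,0],
    [0,0,0,0,0,0]
  ]
}}

```text
clock: 46.15
position: [0.7139, -0.0286, 0.2902]
tool_rot: [-3.138, 0.003, 0.021]
force: [-0.1, 1.1, 0.1]
grip_width: 0.034
```

```bash
python3 - <<'E'
from h import *
plan((.7145,-.0285,.275,.012),step=40)
E
```

```text
now [ 0.7139 -0.0286  0.2902] [-3.138e+00  3.000e-03  2.100e-02] F [-0.1  1.1  0.1] w 0.034 t 46.15 q7 [ 0.28 -0.58  0.37 -0.27]
[[1,-0,15,-0.2,0.2,0.5]]
--
```

Call:
{"api": "arm_command", "payload": {
  "targets": [
    [1,0,8,-0.1,0.1,0.3],
    [0,0,7,0,0,0],
    [0,0,0,0,0,0]
  ]
}}

```text
clock: 46.45
position: [0.7147, -0.029, 0.2759]
tool_rot: [-3.139, -0.0, 0.018]
force: [0.3, -0.2, -0.2]
grip_width: 0.0343
```

Call:
{"api": "arm_command", "payload": {
  "targets": [
    [0,0,0,0,0,0],
    [0,0,0,0,0,0],
    [0,0,0,0,0,0],
    [0,0,0,0,0,0]
  ],
  "grip": 0,
  "grip_force": 40
}}

```text
clock: 46.85
position: [0.7148, -0.0289, 0.277]
tool_rot: [-3.139, -0.001, 0.018]
force: [0.5, -0.2, -3.5]
grip_width: 0.0083
```

```bash
python3 - <<'E'
from h import *
arc(0.0,22,off=bot.observe()['position'][2]-.2692)
E
```

```text
theta now 1.518 r 0.2359 pos [ 0.7148 -0.0289  0.277 ] rot [-3.139e+00 -1.000e-03  1.800e-02] F [ 0.5 -0.2 -3.5]
[[-16,-0,-3,-0,-0,0],[-16,-0,-2,-0,-0,0],[-16,-0,-1,-0,-0,0],[-16,-0,0,-0,-0,0],[-16,-0,1,-0,-0,0],[-16,-0,2,-0,-0,0],[-16,-0,3,-0,-0,0],[-16,-0,4,-0,-0,0]]
[[-15,-0,6,-0,-0,0],[-15,-0,7,-0,-0,0],[-14,-0,8,-0,-0,0],[-14,-0,9,-0,-0,0],[-13,-0,9,-0,-0,0],[-13,-0,10,-0,-0,0],[-12,-0,11,-0,-0,0],[-11,-0,12,-0,-0,0]]
[[-10,-0,13,-0,-0,0],[-9,-0,13,-0,-0,0],[-8,-0,14,-0,-0,0],[-7,-0,15,-0,-0,0],[-6,-0,15,-0,-0,0],[-5,-0,15,-0,-0,0]]
```

Call:
{"api": "arm_command", "payload": {
  "targets": [
    [-16,0,-3,0,0,0],
    [-16,0,-2,0,0,0],
    [-16,0,-1,0,0,0],
    [-16,0,0,0,0,0],
    [-16,0,1,0,0,0],
    [-16,0,2,0,0,0],
    [-16,0,3,0,0,0],
    [-16,0,4,0,0,0]
  ]
}}

```text
clock: 47.65
position: [0.5864, -0.0309, 0.2742]
tool_rot: [-3.139, -0.011, 0.018]
force: [6.2, 1.2, -14.3]
grip_width: 0.0081
```

```bash
python3 - <<'E'
from h import *
arc(0.0,14,off=.0078)
E
```

```text
theta now 0.968 r 0.2378 pos [ 0.5864 -0.0309  0.2742] rot [-3.139 -0.011  0.018] F [  6.2   1.2 -14.3]
[[-15,-0,7,-0,-0,0],[-15,-0,6,-0,-0,0],[-15,-0,7,-0,-0,0],[-14,-0,8,-0,-0,0],[-13,-0,9,-0,-0,0],[-13,-0,10,-0,-0,0],[-12,-0,11,-0,-0,0],[-11,-0,12,-0,-0,0]]
[[-10,-0,13,-0,-0,0],[-9,-0,13,-0,-0,0],[-8,-0,14,-0,-0,0],[-7,-0,15,-0,-0,0],[-6,-0,15,-0,-0,0],[-5,-0,15,-0,-0,0]]
```

Call:
{"api": "arm_command", "payload": {
  "targets": [
    [-14,0,8,0,0.1,0],
    [-14,0,7,0,0.1,0],
    [-14,0,8,0,0.1,0],
    [-14,0,8,0,0.1,0],
    [-13,0,9,0,0.1,0]
  ]
}}

```text
clock: 48.15
position: [0.5174, -0.0319, 0.2384]
tool_rot: [3.141, -0.03, 0.018]
force: [5.7, 0.3, -6.6]
grip_width: 0.008
```

```bash
python3 - <<'E'
from h import *
arc(0.0,11,off=.0078)
E
```

```text
theta now 0.639 r 0.2375 pos [ 0.5174 -0.0319  0.2384] rot [ 3.141 -0.03   0.018] F [ 5.7  0.3 -6.6]
[[-10,-0,9,0,-0.2,0],[-11,-0,9,0,-0.2,0],[-10,-0,9,0,-0.2,0],[-9,-0,10,0,-0.2,0],[-9,-0,10,0,-0.2,0],[-8,-0,11,0,-0.2,0],[-8,-0,11,0,-0.2,0],[-7,-0,12,0,-0.2,0]]
[[-6,-0,12,0,-0.2,0],[-5,-0,13,0,-0.2,0],[-5,-0,13,0,-0.2,0]]
```

Call:
{"api": "arm_command", "payload": {
  "targets": [
    [-9,0,9,0,-0.2,0],
    [-10,0,9,0,-0.2,0],
    [-10,0,9,0,-0.2,0],
    [-9,0,10,0,-0.2,0],
    [-9,0,10,0,-0.2,0],
    [-8,0,11,0,-0.2,0]
  ]
}}

```text
clock: 48.75
position: [0.4617, -0.0327, 0.1796]
tool_rot: [3.14, -0.013, 0.018]
force: [-0.7, -1.0, 2.1]
grip_width: 0.008
```

```bash
python3 - <<'E'
from h import *
arc(0.0,6,off=.0078)
E
```

```text
theta now 0.297 r 0.2372 pos [ 0.4617 -0.0327  0.1796] rot [ 3.14  -0.013  0.018] F [-0.7 -1.   2.1]
[[-5,-0,10,0,-0.1,0.1],[-6,-0,10,0,-0.1,0.1],[-5,-0,10,0,-0.1,0.1],[-5,-0,11,0,-0.1,0.1],[-4,-0,11,0,-0.1,0.1],[-4,-0,11,0,-0.1,0.1]]
```

Call:
{"api": "arm_command", "payload": {
  "targets": [
    [-5,0,10,0,-0.1,0],
    [-6,0,10,0,-0.1,0],
    [-5,0,10,0,-0.1,0],
    [-5,0,10,0,-0.1,0],
    [-4,0,10,0,-0.1,0],
    [-2,0,7,0,0,0]
  ]
}}

```text
clock: 49.35
position: [0.4338, -0.0331, 0.1185]
tool_rot: [3.14, -0.006, 0.018]
force: [-0.7, -1.3, 53.4]
grip_width: 0.008
```

```bash
python3 - <<'E'
from h import *
arc(0.0,2,off=.0078)
E
```

```text
theta now 0.012 r 0.236 pos [ 0.4338 -0.0331  0.1185] rot [ 3.14  -0.006  0.018] F [-0.7 -1.3 53.4]
[[-0,-0,1,0,-0.2,0.2],[-0,-0,1,0,-0.2,0.2]]
```

Call:
{"api": "arm_command", "payload": {
  "targets": [
    [0,0,0,0,0,0]
  ]
}}

```text
clock: 49.45
position: [0.4338, -0.033, 0.1181]
tool_rot: [3.139, -0.006, 0.018]
force: [-0.8, -0.9, 10.7]
grip_width: 0.008
```

Call:
{"api": "arm_command", "payload": {
  "targets": [
    [0,0,0,0,0,0],
    [0,0,0,0,0,0],
    [0,0,0,0,0,0]
  ],
  "grip": 35
}}

```text
clock: 49.75
position: [0.4329, -0.0329, 0.1172]
tool_rot: [3.139, -0.004, 0.018]
force: [-0.9, 0.8, -1.0]
grip_width: 0.0299
```

Call:
{"api": "arm_command", "payload": {
  "targets": [
    [0,0,-10,0,0,0],
    [0,0,-20,0,0,0],
    [0,0,-40,0,0,0],
    [0,0,-40,0,0,0],
    [0,0,-40,0,0,0],
    [0,30,-20,0,0,0],
    [0,45,0,0,0,0],
    [0,45,0,0,0,0]
  ]
}}

```text
clock: 50.55
position: [0.4339, -0.149, 0.2994]
tool_rot: [3.14, -0.004, 0.032]
force: [0.4, 0.0, -0.6]
grip_width: 0.0297
```

Call:
{"api": "arm_command", "payload": {
  "targets": [
    [0,45,0,0,0,0],
    [0,45,0,0,0,0],
    [0,45,0,0,0,0],
    [0,45,0,0,0,0],
    [0,30,0,0,0,0],
    [0,0,0,0,0,0]
  ]
}}

```text
clock: 51.15
position: [0.4369, -0.3719, 0.3048]
tool_rot: [3.14, -0.007, 0.028]
force: [-0.6, 1.1, -0.4]
grip_width: 0.0299
```

```bash
python3 - <<'E'
from h import *
f=grab('scene'); g=grab('top')
cv2.imwrite('pics/a14.png',np.hstack([cv2.resize(f['color'][90:250,200:360,::-1],(400,400),interpolation=2),cv2.resize(g['color'][130:270,190:330,::-1],(400,400),interpolation=2)]))
P=cloud(g); m=(P[...,0]>.52)&(P[...,0]<.65)&(P[...,1]>-.12)&(P[...,1]<.07)&(P[...,2]>.15); q=P[m]
A=np.c_[q[:,:2],np.ones(len(q))]; s=np.linalg.lstsq(A,q[:,2],rcond=None)[0]; print('hood top z',np.median(q[:,2]),'slope',s)
E
```

```text
hood top z 0.16793628214910195 slope [-0.00052862 -0.00078896  0.16828392]
```

View pics/a14.png

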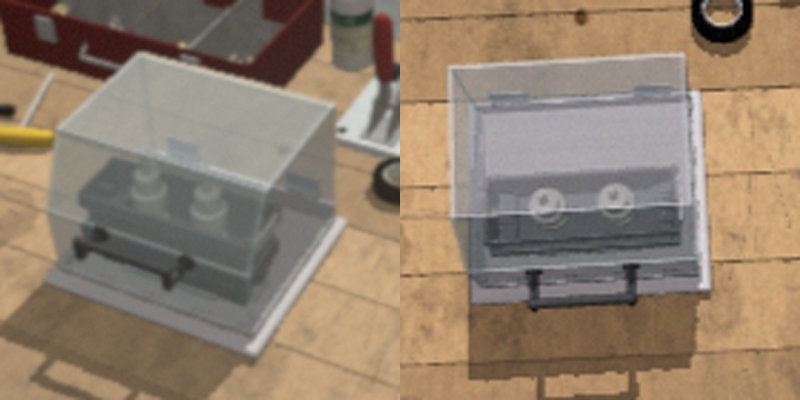

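View pics/top3.png

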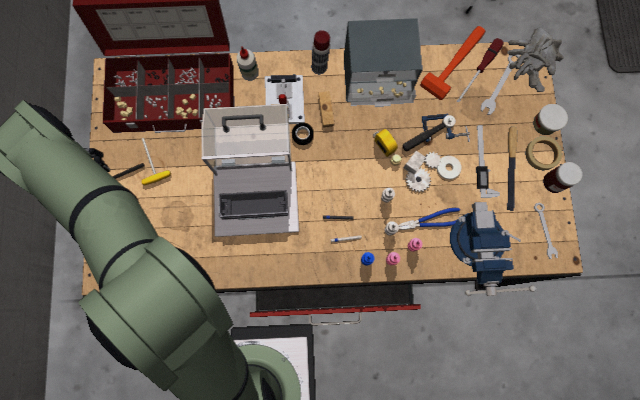

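No further tubes or heads anywhere on the bench; handing in.

```bash
python3 -c "
from workcell import bot
print(bot.job_done())"
```

```text
the job is handed in; nothing more can be done
None
```

The job is done and handed in at about 51 s on the robot's clock; it reports no verdict. I raised the hood, set the upper tray aside and laid both tubes (one dark, one light) in the lower tray. Then I put the upper tray back turned end for end, stood both heads in it and led the hood shut by its handle.

- **Tubes:** both lay side by side on the lower tray's floor before it was covered. The full overhead picture showed no other tubes or heads on the bench.
- **Upper tray:** its card end is over the lower tray's plain end. The rim was level at 0.101 m (0.102 expected). The centre was about 3–5 mm off the lower tray's, within the 13 mm limit; I didn't measure the trays again after the second head went in.
- **Heads:** both looked upright in the last pictures. I measured only the first; its top was at about 0.153 m, as expected.
- **Hood:** its top is level at 0.168 m (0.1675 expected when shut). It was held all the way down, but the last row pressed it onto its stop with 53 N at the wrist, under the 120 N limit and relieved at once.
- **Robot:** the gripper is open and clear of everything.

No check failed.

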